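Set up the drill jig: fit the keyed bushings and lock them with the screwdriver

ROBOT

A 7-joint arm with a two-finger parallel gripper is mounted at the origin on a cart in front of the work surface, level with it; the furniture and walls round the work are solid. World frame = base frame: x ahead of the robot, y to its left, z up, the work surface at z = 0. Lengths are in m, angles in rad, forces in N, time in s.
With the tool pointing down it reaches from about 0.4 to 0.85 m from the base axis. Payload 4.5 kg.
Tool frame: the origin (TCP) lies on the centre line of the jaws, within the pads' length; the fingertips stand 11 mm ahead of it and the grasp point (between the pads) lies 8 mm behind it; z points along the fingers, y is the line along which they close (so a half turn about z gives the same grasp; the last joint's range is limited). The gripper opens to 88 mm and grips with 3 to 60 N. Pads are 18 mm wide; open, the fingers measure 123 mm over their backs; the gripper's body (75 mm by 187 mm) begins 45 mm behind the grasp point.
Start: joints at [-1.235, 0.689, -0.195, 1.565, 0.157, 0.902, -0.215], TCP at [0.186, 0.597, 0.25] pointing down, gripper open.
Joint ranges: [-3.01, 3.01], [-0.46, 2.08], [-1.47, 1.51], [0.13, 2.56], [-1, 4.14], [0.04, 2.09], [-2.66, 2.66]. Speed limits (rad/s): [2.57, 2.57, 3.14, 3.14, 3.14, 3.14, 3.14].

INTERFACE

Orientations are given as a unit quaternion [x, y, z, w].
In Python, from plant import * gives the robot as it stands. The module is installed in compiled form; this text tells all that it offers.
- The arm moves only by the tool send_rows, never from a script. Its argument "motion" is a list of rows, each an object of numbers: "x", "y", "z": the shift along the tool's x, y, z in cm; "rx", "ry", "rz": the turn, a rotation vector about the tool's x, y, z in rad; "jaw": the finger opening in cm, from 0 to 8.81. In form: [{"x": .., "y": .., "z": .., "rx": .., "ry": .., "rz": .., "jaw": ..}, ...]. A call has exactly 5 rows; each row shifts and turns the commanded pose from where the row before left it, along the tool's axes as they then stand; what a row does not reach is not made up. A row lasts 1/10 s, in which the tool goes at most 50 mm and 8.59 degrees, less where a joint would pass 70% of its speed; a pose out of reach is approached as far as the arm can. A call is refused whole if a number of a shift passes 5 or a number of a turn 0.15, either way. A call with a gripper value outside its range is refused whole. The fingers move at their own pace and stop on an object; "grip_force" is the grip in N (left out, the last holds). Time passes only in rows, so rows that do not move let the fingers close, or fill a call up. It gives the time, the measured TCP pose, the force, the opening and the grip force at its end, in the units of the state.
- get_state(): the state, without advancing time (a new reading comes with each control period).
- snapshot(name): name is "scene" or "top"; returns a dict with "img" (420x560x3 uint8, red, green, blue), "vertical_fov" (degrees; the focal length in pixels is half the picture's height over the tangent of half this angle, whatever the lens; pixels are square), "cx", "cy" (the principal point, pixels), "extrinsics" (4x4, takes a point from camera to world coordinates). Camera axes: x right, y up, looking along -z (the intrinsics and any distortion apply to the point x, -y, -z); pixel columns grow to the right and rows downward; lengths in m; the calibration is good to about 2 mm. A picture is of the moment at which its call begins. There is no depth.
- finish_job(): hands the job in; it is judged then, once.
The state is a dict: "clock": time; "q": joint angles; "qd": joint speeds; "joint_torque": joint torques, N m; "tool_pos": TCP position; "eef_rot": TCP orientation; "contact_force": force on the tool from outside, world axes, zero at the start; "moment": the same for the moment, N m; "opening": opening from 0.0 (shut) to 1.0 (fully open); "finger_force": force on a finger pad.
Only numpy, scipy, OpenCV 4.12 (cv2) and the standard library are available. Lean on these libraries where they do the work, as an engineer would, in place of code of your own. Each camera call takes 0.05 s, during which the arm holds its last target. There are 200 camera calls.

TASK

Fit every keyed bushing that stands on the table into a socket of the blue jig, any free one, turned so that its brass key drops into the keyway and it sits fully home, and then lock each fitted bushing with the screwdriver: let the blade drop into the slot of the lock beside its socket and turn it clockwise to the stop, so that the yellow tab lies over the bushing's flange. Turn the locks only with the screwdriver, never with the gripper's fingers, leave the lock of an empty socket open, and finally stand the screwdriver back upright in its stand; leave the other parts on the table where they lie.

Things in the scene. Friction and masses are not known exactly. Their poses are not given: they have to be found in the camera images.
- bush1: Loose upright steel bushing, 60 mm tall, 150 g; 2 or 3 alike. Origin: centre of its foot, z up. Round foot d 33 mm (z 0-11 mm, edge chamfered) with one brass key 6 wide, 10 tall, along its +x to 26 mm from the axis; flange d 46 (z 11-15) with a brass line over the key; square head 22 x 22, flats facing x and y (z 15-60), to grip. Fully home = origin and x axis at those of a socket; key not in keyway = 10 mm too high.
- socket1: Fixed steel collar on the jig plate, one of three 70 mm apart: bore 36 mm, outside 50, wall 10 mm high, cut on one side by a keyway 9 mm wide. Origin: centre of the collar on the plate's top (16 mm above the table), z up; x points from the centre through the keyway, which differs from socket to socket.
- cam1: Fixed dark steel boss, 20 mm in diameter, 16 mm high, on the jig plate 48 mm in front of socket 1 (jig's -x); lock 1 turns on top of it about its vertical axis. Origin: centre of its foot on the plate.
- lock1 (a joint): Angle of lock 1 on its boss, rad: 0 = fully open (yellow tab points away from the sockets, about to the robot's left and nearer), grows clockwise seen from above; 2.36 = tab points at socket 1 and lies over the flange of a bushing home there; stop at 2.42. Friction about 0.05 N m; it stays where it is left. Starts at 0.1 to 0.45.
- lock1_slot (a point): Centre of the top face of lock 1's brass screw head, on its turning axis, 42 mm above the table. Head 24 mm in diameter with a straight slot 5 mm wide, 5 mm deep right across it. x runs along the slot and the yellow tab (13 mm wide, end 31 mm from the axis, 17 to 20 mm above the plate); z up. Turns with the lock.
- bush2: Loose upright steel bushing, 60 mm tall, 150 g; 2 or 3 alike. Origin: centre of its foot, z up. Round foot d 33 mm (z 0-11 mm, edge chamfered) with one brass key 6 wide, 10 tall, along its +x to 26 mm from the axis; flange d 46 (z 11-15) with a brass line over the key; square head 22 x 22, flats facing x and y (z 15-60), to grip. Fully home = origin and x axis at those of a socket; key not in keyway = 10 mm too high.
- socket2: Fixed steel collar on the jig plate, one of three 70 mm apart: bore 36 mm, outside 50, wall 10 mm high, cut on one side by a keyway 9 mm wide. Origin: centre of the collar on the plate's top (16 mm above the table), z up; x points from the centre through the keyway, which differs from socket to socket.
- cam2: Fixed dark steel boss, 20 mm in diameter, 16 mm high, on the jig plate 48 mm in front of socket 2 (jig's -x); lock 2 turns on top of it about its vertical axis. Origin: centre of its foot on the plate.
- lock2 (a joint): Angle of lock 2 on its boss, rad: 0 = fully open (yellow tab points away from the sockets, about to the robot's left and nearer), grows clockwise seen from above; 2.36 = tab points at socket 2 and lies over the flange of a bushing home there; stop at 2.42. Friction about 0.05 N m; it stays where it is left. Starts at 0.1 to 0.45.
- lock2_slot (a point): Centre of the top face of lock 2's brass screw head, on its turning axis, 42 mm above the table. Head 24 mm in diameter with a straight slot 5 mm wide, 5 mm deep right across it. x runs along the slot and the yellow tab (13 mm wide, end 31 mm from the axis, 17 to 20 mm above the plate); z up. Turns with the lock.
- bush3: Loose upright steel bushing, 60 mm tall, 150 g; 2 or 3 alike. Origin: centre of its foot, z up. Round foot d 33 mm (z 0-11 mm, edge chamfered) with one brass key 6 wide, 10 tall, along its +x to 26 mm from the axis; flange d 46 (z 11-15) with a brass line over the key; square head 22 x 22, flats facing x and y (z 15-60), to grip. Fully home = origin and x axis at those of a socket; key not in keyway = 10 mm too high.
- socket3: Fixed steel collar on the jig plate, one of three 70 mm apart: bore 36 mm, outside 50, wall 10 mm high, cut on one side by a keyway 9 mm wide. Origin: centre of the collar on the plate's top (16 mm above the table), z up; x points from the centre through the keyway, which differs from socket to socket.
- cam3: Fixed dark steel boss, 20 mm in diameter, 16 mm high, on the jig plate 48 mm in front of socket 3 (jig's -x); lock 3 turns on top of it about its vertical axis. Origin: centre of its foot on the plate.
- lock3 (a joint): Angle of lock 3 on its boss, rad: 0 = fully open (yellow tab points away from the sockets, about to the robot's left and nearer), grows clockwise seen from above; 2.36 = tab points at socket 3 and lies over the flange of a bushing home there; stop at 2.42. Friction about 0.05 N m; it stays where it is left. Starts at 0.1 to 0.45.
- lock3_slot (a point): Centre of the top face of lock 3's brass screw head, on its turning axis, 42 mm above the table. Head 24 mm in diameter with a straight slot 5 mm wide, 5 mm deep right across it. x runs along the slot and the yellow tab (13 mm wide, end 31 mm from the axis, 17 to 20 mm above the plate); z up. Turns with the lock.
- driver: Flat screwdriver, loose, 148 mm long, 120 g, at first upright, blade down, in its stand, turned any way. Origin: middle of the blade's end, z up the tool, x along the blade's width. Blade 14 mm wide (x), 3 thick (y), to z 12; shank d 10 to z 68; black round guard d 34, z 68-73, hangs on the stand; red square handle 24 x 24 mm, flats facing x and y, z 73-148 mm.
- stand: Fixed wooden stand of the screwdriver, 84 x 70 mm, 84 mm high, with a round hole 21 mm in diameter through the middle of its top board. Origin: centre of its underside on the table, z up. The screwdriver's guard rests on the top board, its blade end then 16 mm above the stand's origin.
- jig: Fixed blue jig plate, 130 x 240 mm, 16 mm thick. Origin: centre of its underside on the table; x points from the locks to the sockets (about away from the robot), y from socket 3 to socket 1 (about to the robot's left). Sockets at x 22 mm, y 70, 0 and -70 mm; lock axes at x -26 mm, same y.
- ring_wheel: Dark steel gear ring, 85 mm across and 19 mm high, lying on the table; a bystander to leave alone. Origin at the centre of its underside.
- castle_nut: Steel hexagon nut, 27 mm, 12 mm high, lying on the table; a bystander to leave alone. Origin at the centre of its underside.

How it is judged:
On the way, in this order (a step that is already met when the one before it is completed fails the run):
1. every bushing sits fully home in a socket, its key in the keyway (((horizontal distance between bush1 and socket1 below 0.005 m and z of bush1 in the frame of socket1 between -0.004 and 0.004 m and angle between bush1's own z axis and vertical below 0.1 rad and angle between the x axis of bush1 and the x axis of socket1, either way round below 0.2 rad) or (horizontal distance between bush1 and socket2 below 0.005 m and z of bush1 in the frame of socket2 between -0.004 and 0.004 m and angle between bush1's own z axis and vertical below 0.1 rad and angle between the x axis of bush1 and the x axis of socket2, either way round below 0.2 rad) or (horizontal distance between bush1 and socket3 below 0.005 m and z of bush1 in the frame of socket3 between -0.004 and 0.004 m and angle between bush1's own z axis and vertical below 0.1 rad and angle between the x axis of bush1 and the x axis of socket3, either way round below 0.2 rad)) and ((horizontal distance between bush2 and socket1 below 0.005 m and z of bush2 in the frame of socket1 between -0.004 and 0.004 m and angle between bush2's own z axis and vertical below 0.1 rad and angle between the x axis of bush2 and the x axis of socket1, either way round below 0.2 rad) or (horizontal distance between bush2 and socket2 below 0.005 m and z of bush2 in the frame of socket2 between -0.004 and 0.004 m and angle between bush2's own z axis and vertical below 0.1 rad and angle between the x axis of bush2 and the x axis of socket2, either way round below 0.2 rad) or (horizontal distance between bush2 and socket3 below 0.005 m and z of bush2 in the frame of socket3 between -0.004 and 0.004 m and angle between bush2's own z axis and vertical below 0.1 rad and angle between the x axis of bush2 and the x axis of socket3, either way round below 0.2 rad)) and ((horizontal distance between bush3 and socket1 below 0.005 m and z of bush3 in the frame of socket1 between -0.004 and 0.004 m and angle between bush3's own z axis and vertical below 0.1 rad and angle between the x axis of bush3 and the x axis of socket1, either way round below 0.2 rad) or (horizontal distance between bush3 and socket2 below 0.005 m and z of bush3 in the frame of socket2 between -0.004 and 0.004 m and angle between bush3's own z axis and vertical below 0.1 rad and angle between the x axis of bush3 and the x axis of socket2, either way round below 0.2 rad) or (horizontal distance between bush3 and socket3 below 0.005 m and z of bush3 in the frame of socket3 between -0.004 and 0.004 m and angle between bush3's own z axis and vertical below 0.1 rad and angle between the x axis of bush3 and the x axis of socket3, either way round below 0.2 rad))), for 0.2 s.
2. every bushing is home and the lock beside it is turned over it ((((horizontal distance between bush1 and socket1 below 0.005 m and z of bush1 in the frame of socket1 between -0.004 and 0.004 m and angle between bush1's own z axis and vertical below 0.1 rad and angle between the x axis of bush1 and the x axis of socket1, either way round below 0.2 rad) and value of joint lock1 above 2.15 rad) or ((horizontal distance between bush1 and socket2 below 0.005 m and z of bush1 in the frame of socket2 between -0.004 and 0.004 m and angle between bush1's own z axis and vertical below 0.1 rad and angle between the x axis of bush1 and the x axis of socket2, either way round below 0.2 rad) and value of joint lock2 above 2.15 rad) or ((horizontal distance between bush1 and socket3 below 0.005 m and z of bush1 in the frame of socket3 between -0.004 and 0.004 m and angle between bush1's own z axis and vertical below 0.1 rad and angle between the x axis of bush1 and the x axis of socket3, either way round below 0.2 rad) and value of joint lock3 above 2.15 rad)) and (((horizontal distance between bush2 and socket1 below 0.005 m and z of bush2 in the frame of socket1 between -0.004 and 0.004 m and angle between bush2's own z axis and vertical below 0.1 rad and angle between the x axis of bush2 and the x axis of socket1, either way round below 0.2 rad) and value of joint lock1 above 2.15 rad) or ((horizontal distance between bush2 and socket2 below 0.005 m and z of bush2 in the frame of socket2 between -0.004 and 0.004 m and angle between bush2's own z axis and vertical below 0.1 rad and angle between the x axis of bush2 and the x axis of socket2, either way round below 0.2 rad) and value of joint lock2 above 2.15 rad) or ((horizontal distance between bush2 and socket3 below 0.005 m and z of bush2 in the frame of socket3 between -0.004 and 0.004 m and angle between bush2's own z axis and vertical below 0.1 rad and angle between the x axis of bush2 and the x axis of socket3, either way round below 0.2 rad) and value of joint lock3 above 2.15 rad)) and (((horizontal distance between bush3 and socket1 below 0.005 m and z of bush3 in the frame of socket1 between -0.004 and 0.004 m and angle between bush3's own z axis and vertical below 0.1 rad and angle between the x axis of bush3 and the x axis of socket1, either way round below 0.2 rad) and value of joint lock1 above 2.15 rad) or ((horizontal distance between bush3 and socket2 below 0.005 m and z of bush3 in the frame of socket2 between -0.004 and 0.004 m and angle between bush3's own z axis and vertical below 0.1 rad and angle between the x axis of bush3 and the x axis of socket2, either way round below 0.2 rad) and value of joint lock2 above 2.15 rad) or ((horizontal distance between bush3 and socket3 below 0.005 m and z of bush3 in the frame of socket3 between -0.004 and 0.004 m and angle between bush3's own z axis and vertical below 0.1 rad and angle between the x axis of bush3 and the x axis of socket3, either way round below 0.2 rad) and value of joint lock3 above 2.15 rad))), for 0.2 s.
At the end, for the whole second after the job is handed in: Each bushing present is home in a socket (5 mm sideways, 4 mm in height, key within 0.2 rad, upright) with its lock at 2.15 rad or more; locks of empty sockets are below 0.8 rad; the screwdriver rests in its stand (9 mm sideways, 4 mm in height, upright within 0.12 rad) (all of step 2 and ((horizontal distance between bush1 and socket1 below 0.005 m and z of bush1 in the frame of socket1 between -0.004 and 0.004 m and angle between bush1's own z axis and vertical below 0.1 rad and angle between the x axis of bush1 and the x axis of socket1, either way round below 0.2 rad) or (horizontal distance between bush2 and socket1 below 0.005 m and z of bush2 in the frame of socket1 between -0.004 and 0.004 m and angle between bush2's own z axis and vertical below 0.1 rad and angle between the x axis of bush2 and the x axis of socket1, either way round below 0.2 rad) or (horizontal distance between bush3 and socket1 below 0.005 m and z of bush3 in the frame of socket1 between -0.004 and 0.004 m and angle between bush3's own z axis and vertical below 0.1 rad and angle between the x axis of bush3 and the x axis of socket1, either way round below 0.2 rad) or value of joint lock1 below 0.8 rad) and ((horizontal distance between bush1 and socket2 below 0.005 m and z of bush1 in the frame of socket2 between -0.004 and 0.004 m and angle between bush1's own z axis and vertical below 0.1 rad and angle between the x axis of bush1 and the x axis of socket2, either way round below 0.2 rad) or (horizontal distance between bush2 and socket2 below 0.005 m and z of bush2 in the frame of socket2 between -0.004 and 0.004 m and angle between bush2's own z axis and vertical below 0.1 rad and angle between the x axis of bush2 and the x axis of socket2, either way round below 0.2 rad) or (horizontal distance between bush3 and socket2 below 0.005 m and z of bush3 in the frame of socket2 between -0.004 and 0.004 m and angle between bush3's own z axis and vertical below 0.1 rad and angle between the x axis of bush3 and the x axis of socket2, either way round below 0.2 rad) or value of joint lock2 below 0.8 rad) and ((horizontal distance between bush1 and socket3 below 0.005 m and z of bush1 in the frame of socket3 between -0.004 and 0.004 m and angle between bush1's own z axis and vertical below 0.1 rad and angle between the x axis of bush1 and the x axis of socket3, either way round below 0.2 rad) or (horizontal distance between bush2 and socket3 below 0.005 m and z of bush2 in the frame of socket3 between -0.004 and 0.004 m and angle between bush2's own z axis and vertical below 0.1 rad and angle between the x axis of bush2 and the x axis of socket3, either way round below 0.2 rad) or (horizontal distance between bush3 and socket3 below 0.005 m and z of bush3 in the frame of socket3 between -0.004 and 0.004 m and angle between bush3's own z axis and vertical below 0.1 rad and angle between the x axis of bush3 and the x axis of socket3, either way round below 0.2 rad) or value of joint lock3 below 0.8 rad) and horizontal distance between driver and stand below 0.009 m and z of driver in the frame of stand between 0.012 and 0.02 m and angle between driver's own z axis and vertical below 0.12 rad and linear speed of each of driver, bush1, bush2, bush3 below 0.02 m/s); the robot touches nothing.
It fails at once if the gripper's fingers push on a lock or its boss (over 2 N) (contact force between the fingers and cam1 above 2 N or contact force between the fingers and cam2 above 2 N or contact force between the fingers and cam3 above 2 N).
It fails at once if the gear ring or the nut is shifted by more than 4 cm (distance of any of ring_wheel, castle_nut from where it was at the start of the episode above 0.04 m).
Of bush1, bush2, bush3 only 2 to 3 are there at a start; the rules pass over those that are not, and their reading is None.
At some moment in a run one of bush1, bush2, bush3 may be knocked a few centimetres aside while the robot is not near it.
It also fails if it takes over 210 s, if anything falls off the work surface, if the arm or the gripper's body presses on something with over 40 N, if the wrist force passes 120 N, or if a joint passes its speed limit or range.

## Working session

There is one attempt and no reset: what is moved stays moved. The work goes in short steps, Python scripts to look and compute and a tool call to move; the robot and the scene stay as the last step left them, time stands still between calls to the robot, and variables do not carry over. Pictures are saved under pics/ and viewed, at most 14 in all, crops included, and the job is handed in when it is done.

Besides the shell and the picture viewer there is one more tool, called after "Emit:" as name([rows], argument=value, ...), one row to a line, values as JSON. send_rows: Moves the arm, as the interface text tells. Its arguments: {"type":"object","properties":{"motion":{"type":"array"},"grip_force":{"type":"number"}},"required":["motion"]}

```bash
mkdir -p pics
cat > h.py <<'E'
from plant import *
import numpy as np, cv2
from scipy.spatial.transform import Rotation as R
def cam(n,save=None):
    s=snapshot(n)
    if save: cv2.imwrite('pics/'+save+'.png',s['img'][:,:,::-1])
    return s
def f(s): return s['img'].shape[0]/2/np.tan(np.radians(s['vertical_fov'])/2)
def ray(s,u,v,z):
    F=f(s);E=np.array(s['extrinsics']);d=E[:3,:3]@np.array([(u-s['cx'])/F,-(v-s['cy'])/F,-1]);o=E[:3,3]
    return o+d*(z-o[2])/d[2]
def proj(s,p):
    F=f(s);E=np.array(s['extrinsics']);c=E[:3,:3].T@(np.array(p)-E[:3,3])
    return s['cx']+F*c[0]/-c[2], s['cy']-F*c[1]/-c[2]
def st():
    s=get_state();r=R.from_quat(s['eef_rot'])
    print('t',round(s['clock'],2),'pos',np.round(s['tool_pos'],4),'open',s['opening'],'F',np.round(s['contact_force'],1),'ff',s['finger_force'],'\n',np.round(r.as_matrix(),3).tolist(),'q',np.round(s['q'],2))
    return s
E
python3 - <<'E'
from h import *
st()
for n in('scene','top'):
    s=cam(n,n+'0');print({k:v for k,v in s.items() if k!='img'})
E
```

```text
t 0.0 pos [0.1856 0.5962 0.2489] open 0.9985999781595221 F [-0.2  0.2  0.5] ff 0.0 
 [[-0.955, 0.297, -0.0], [0.297, 0.955, -0.002], [-0.0, -0.002, -1.0]] q [-1.24  0.69 -0.19  1.57  0.16  0.9  -0.22]
{'vertical_fov': 46.30208098197174, 'cx': 278.540684253881, 'cy': 218.40386237440708, 'extrinsics': array([[ 0.68798386,  0.37750978, -0.6198101 , -0.08994668],
       [-0.72570678,  0.35165465, -0.5913448 , -0.82453105],
       [-0.00527934,  0.85663608,  0.51589413,  0.59607163],
       [ 0.        ,  0.        ,  0.        ,  1.        ]])}
{'vertical_fov': 52.41320402460141, 'cx': 275.33217770479655, 'cy': 211.53625840930042, 'extrinsics': array([[-7.08410124e-04,  9.93443060e-01, -1.14325780e-01,
         4.31270457e-01],
       [-9.99965365e-01, -1.65179828e-03, -8.15723236e-03,
        -2.24623769e-01],
       [-8.29258900e-03,  1.14316042e-01,  9.93409823e-01,
         1.10837796e+00],
       [ 0.00000000e+00,  0.00000000e+00,  0.00000000e+00,
         1.00000000e+00]])}
```

View pics/top0.png

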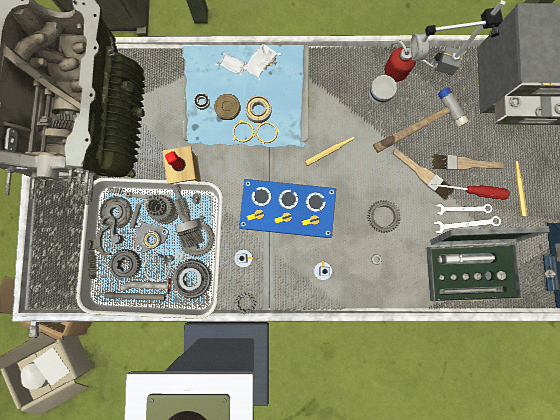

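View pics/scene0.png

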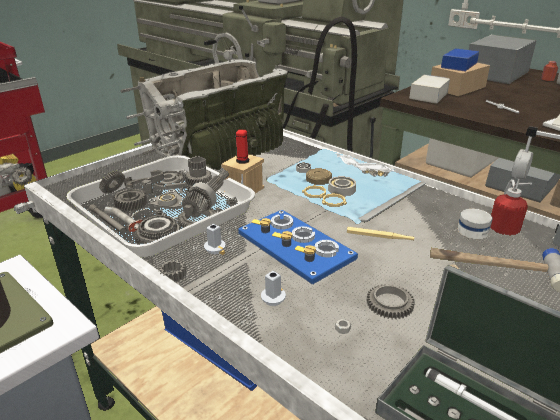

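The top view shows 2 bushings (243,258) and (323,271), the jig at (288,208), and the driver in its stand at about (178,163). The ring is at (384,216) and the nut at (376,259). Next I'll zoom in on these.

Run:
```python
from h import *
s=cam('top');im=s['img'][:,:,::-1]
a=cv2.resize(im[170:285,225:345],None,fx=5,fy=5,interpolation=cv2.INTER_CUBIC)
cv2.imwrite('pics/z1.png',a)
h=cv2.cvtColor(im,cv2.COLOR_BGR2HSV)
blue=cv2.inRange(h,(105,150,60),(125,255,255));blue[:, :225]=0;blue[:,350:]=0;blue[:160]=0;blue[260:]=0
c=max(cv2.findContours(cv2.morphologyEx(blue,cv2.MORPH_CLOSE,np.ones((9,9))),0,2)[0],key=cv2.contourArea)
r=cv2.boxPoints(cv2.minAreaRect(c));P=np.array([ray(s,u,v,.016)[:2] for u,v in r]);print(P,np.linalg.norm(P-np.roll(P,1,0),axis=1),P.mean(0))
yl=cv2.inRange(h,(18,120,120),(35,255,255))
n,l,stt,ce=cv2.connectedComponentsWithStats(yl)
for i in range(1,n):
    if stt[i,4]>4 and 220<ce[i][0]<350 and 170<ce[i][1]<290: print('yel',ce[i],stt[i,4],ray(s,*ce[i],.035)[:2])
red=cv2.inRange(h,(0,150,100),(6,255,255));n,l,stt,ce=cv2.connectedComponentsWithStats(red)
for i in range(1,n):
    if stt[i,4]>20 and ce[i][0]<260: print('red',ce[i],stt[i])
b=cv2.resize(im[135:190,150:210],None,fx=9,fy=9,interpolation=cv2.INTER_CUBIC);cv2.imwrite('pics/z2.png',b)
```

```text
[[ 0.51450892 -0.12127825]
 [ 0.64279061 -0.13310281]
 [ 0.61763788 -0.37222037]
 [ 0.4902353  -0.35732175]] [0.23728831 0.12882551 0.24043683 0.12827075] [ 0.56629318 -0.2459808 ]
yel [255.37349398 215.10843373] 83 [ 0.54578227 -0.16528524]
yel [282.62962963 218.11111111] 81 [ 0.53803997 -0.23424414]
yel [310.325  220.6375] 80 [ 0.53152399 -0.30413859]
yel [250.  257.5] 14 [ 0.43911131 -0.15232643]
yel [322.38461538 263.30769231] 13 [ 0.42456304 -0.33313461]
red [172.19266055 158.08256881] [165 152  17  16 109]
```

View pics/z1.png

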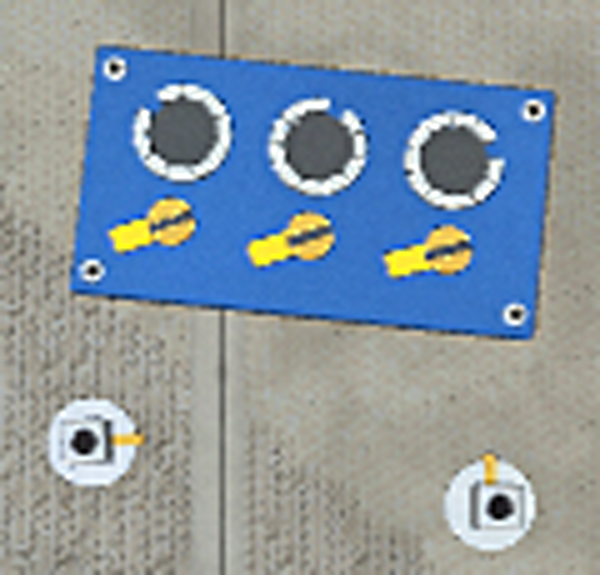

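View pics/z2.png

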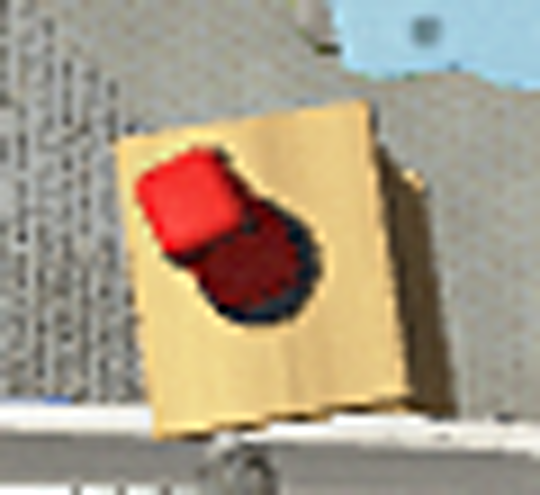

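Two bushings only. The keyways open to the upper left (socket 1), upper right (2) and right (3). The locks are open. Next I'll get numbers for all of these.

```bash
cat > meas.py <<'E'
from h import *
def circ(s,m,z):  # centroid/enclosing circle of mask in world at z
    c=max(cv2.findContours(m,0,2)[0],key=cv2.contourArea);(u,v),r=cv2.minEnclosingCircle(c)
    return ray(s,u,v,z)[:2],r,(u,v)
def bushes(s,boxes):
    im=s['img'];h=cv2.cvtColor(im,cv2.COLOR_RGB2HSV)
    for (u0,v0,u1,v1) in boxes:
        M=np.zeros(im.shape[:2],np.uint8);M[v0:v1,u0:u1]=255
        w=cv2.inRange(h,(90,5,190),(130,70,255))|cv2.inRange(h,(0,0,205),(180,40,255))
        w=cv2.morphologyEx(w&M,cv2.MORPH_CLOSE,np.ones((7,7)))
        p,r,uv=circ(s,w,.015)
        y=cv2.inRange(h,(12,110,110),(35,255,255))&M
        yy,xx=np.nonzero(y);k=ray(s,xx.mean(),yy.mean(),.014)[:2]
        b=cv2.inRange(h,(0,0,0),(180,255,50))&M;yb,xb=np.nonzero(b);t=ray(s,xb.mean(),yb.mean(),.060)[:2]
        d=k-(p+t)/2
        print('flange',np.round(p,4),'r px',round(r,1),'hole top',np.round(t,4),'key yaw',round(float(np.arctan2(d[1],d[0])),3),'dist',round(float(np.hypot(*d)),4))
E
python3 - <<'E'
from meas import *
s=cam('top')
bushes(s,[(228,242,260,274),(308,256,338,286)])
th=-.104;c=np.array([.5663,-.2460]);X=np.array([np.cos(th),np.sin(th)]);Y=np.array([-X[1],X[0]])
gap=[(150,105),(341,110),(499,148)];cen=[(183,132),(318,147),(454,160)];lock=[(172,222),(307,237),(447,251)];tab=[(128,236),(265,251),(402,264)]
for i in range(3):
    f5=lambda p:(p[0]/5+225-.4,p[1]/5+170-.4)
    S=c+X*.022+Y*.07*(1-i);L=c-X*.026+Y*.07*(1-i)
    Sm=ray(s,*f5(cen[i]),.026)[:2];g=ray(s,*f5(gap[i]),.026)[:2]-Sm
    Lm=ray(s,*f5(lock[i]),.042)[:2];T=ray(s,*f5(tab[i]),.036)[:2]-Lm
    print(i+1,'sock',np.round(S,4),np.round(Sm,4),'keyyaw',round(np.arctan2(g[1],g[0]),3),'lock',np.round(L,4),np.round(Lm,4),'tabyaw',round(np.arctan2(T[1],T[0]),3))
f9=lambda p:(p[0]/9+150-.4,p[1]/9+135-.4)
print('driver top',ray(s,*f9((192,200)),.164),'guard',ray(s,*f9((260,262)),.089))
Q=np.array([ray(s,*f9(p),.084)[:2] for p in [(115,140),(368,100),(410,395),(155,438)]]);print(Q.mean(0),Q)
h=cv2.cvtColor(s['img'],cv2.COLOR_RGB2HSV)
m=cv2.inRange(h,(0,150,170),(8,255,255));m[:, 200:]=0;m[:140]=0;m[190:]=0
c_=max(cv2.findContours(m,0,2)[0],key=cv2.contourArea);b=cv2.boxPoints(cv2.minAreaRect(c_));B=np.array([ray(s,u,v,.164)[:2] for u,v in b]);print('handle',B.mean(0),np.linalg.norm(B-np.roll(B,1,0),axis=1),[np.arctan2(*(B[1]-B[0])[::-1]),np.arctan2(*(B[2]-B[1])[::-1])])
E
```

```text
flange [ 0.4378 -0.1328] r px 9.1 hole top [ 0.4377 -0.1327] key yaw -1.488 dist 0.0182
flange [ 0.4063 -0.3352] r px 8.9 hole top [ 0.406  -0.3353] key yaw -0.001 dist 0.0183
1 sock [ 0.5954 -0.1787] [ 0.596  -0.1795] keyyaw 0.88 lock [ 0.5477 -0.1737] [ 0.5478 -0.1748] tabyaw 1.849
2 sock [ 0.5882 -0.2483] [ 0.5881 -0.2487] keyyaw -0.555 lock [ 0.5404 -0.2433] [ 0.5401 -0.2427] tabyaw 1.868
3 sock [ 0.5809 -0.3179] [ 0.5813 -0.3183] keyyaw -1.31 lock [ 0.5332 -0.3129] [ 0.533  -0.3129] tabyaw 1.833
driver top [0.66515893 0.01964072 0.164     ] guard [0.66649968 0.02008645 0.089     ]
[0.66610466 0.02071481] [[ 0.70180827  0.06190902]
 [ 0.71282076 -0.00720384]
 [ 0.63073657 -0.02043208]
 [ 0.61905306  0.04858614]]
handle [0.66546114 0.02154247] [0.02191881 0.02117664 0.0219403  0.02112618] [np.float64(-1.0952821940228565), np.float64(-2.665411454783795)]
```

Emit:
send_rows([
  {"rz": 0.148},
  {"rz": 0.148},
  {"rz": 0.148},
  {"rz": 0.148},
  {"rz": 0.148},
], grip_force=25)

```text
schema error: expected keys x, y, z, rx, ry, rz, jaw
```

Emit:
send_rows([
  {"rz": 0.148},
  {"rz": 0.148},
  {"rz": 0.148},
  {"y": 3.8},
  {"y": 3.8},
])

```text
schema error: expected keys x, y, z, rx, ry, rz, jaw
```

Emit:
send_rows([
  {"y": 3.8},
  {"y": 3.8},
  {"y": 3.8},
  {"x": -4.9},
  {"x": -4.9},
])

```text
schema error: expected keys x, y, z, rx, ry, rz, jaw
```

Emit:
send_rows([
  {"x": -4.9},
  {"x": -4.9},
  {"x": -4.9},
  {"x": -4.9},
  {"x": -4.9},
])

```text
schema error: expected keys x, y, z, rx, ry, rz, jaw
```

Emit:
send_rows([
  {"x": -4.9},
  {"x": -4.9},
  {"x": -4.9},
  {"x": -4.9},
  {"x": -4.9},
])

```text
schema error: expected keys x, y, z, rx, ry, rz, jaw
```

Emit:
send_rows([
  {"x": -4.9},
  {"x": -4.9},
  {"x": -4.9},
  {},
  {},
])

```text
schema error: expected keys x, y, z, rx, ry, rz, jaw
```

```bash
cat >> h.py <<'E'
def goto(x,y,yawY=None,z=None,yawX=None):
    """print the needed tool-frame shift (cm, taken with axes after the turn) and rz"""
    s=st();m=R.from_quat(s['eef_rot']).as_matrix();cur=np.arctan2(m[1,1],m[0,1])
    t=cur if yawY is None else yawY
    d=(t-cur+np.pi)%(2*np.pi)-np.pi
    D=np.array([x,y])-s['tool_pos'][:2]
    Yv=np.array([np.cos(t),np.sin(t)]);Xv=np.array([-Yv[1],Yv[0]])
    tilt=m.T@np.array([0,0,-1]) # desired tool z in the tool frame
    print('curyawY %.4f rz %.4f; then x %.2f y %.2f cm; z %.2f cm; tilt fix rx %.4f ry %.4f'%(cur,-d,100*D@Xv,100*D@Yv,0 if z is None else 100*(s['tool_pos'][2]-z),-tilt[1],tilt[0]))
E
python3 - <<'E'
from h import *
goto(.4378,-.1328,.083,.042)
E
```

```text
t 0.2 pos [0.1857 0.5964 0.2492] open 1.002546743443588 F [1.3 1.2 0.6] ff 0.0 
 [[-0.955, 0.297, -0.0], [0.297, 0.955, -0.001], [-0.0, -0.001, -1.0]] q [-1.24  0.69 -0.19  1.57  0.16  0.9  -0.22]
curyawY 1.2691 rz 1.1861; then x -74.76 y 19.08 cm; z 20.72 cm; tilt fix rx -0.0011 ry 0.0001
```

All keys are needed.

Emit:
send_rows([
  {"x": 0, "y": 0, "z": 0, "rx": 0, "ry": 0, "rz": 0.148, "jaw": 8.8},
  {"x": 0, "y": 0, "z": 0, "rx": 0, "ry": 0, "rz": 0.148, "jaw": 8.8},
  {"x": 0, "y": 0, "z": 0, "rx": 0, "ry": 0, "rz": 0.148, "jaw": 8.8},
  {"x": 0, "y": 0, "z": 0, "rx": 0, "ry": 0, "rz": 0.148, "jaw": 8.8},
  {"x": 0, "y": 0, "z": 0, "rx": 0, "ry": 0, "rz": 0.148, "jaw": 8.8},
], grip_force=25)

```text
clock: 0.7
tool_pos: [0.1856, 0.5966, 0.2495]
eef_rot: [0.5, 0.866, -0.0, -0.0]
contact_force: [0.9, -0.5, 0.5]
opening: 0.996
finger_force: 0.0
```

Emit:
send_rows([
  {"x": 0, "y": 0, "z": 0, "rx": 0, "ry": 0, "rz": 0.148, "jaw": 8.8},
  {"x": 0, "y": 0, "z": 0, "rx": 0, "ry": 0, "rz": 0.148, "jaw": 8.8},
  {"x": 0, "y": 0, "z": 0, "rx": 0, "ry": 0, "rz": 0.148, "jaw": 8.8},
  {"x": 0, "y": 3.8, "z": 0, "rx": 0, "ry": 0, "rz": 0, "jaw": 8.8},
  {"x": 0, "y": 3.8, "z": 0, "rx": 0, "ry": 0, "rz": 0, "jaw": 8.8},
])

```text
clock: 1.2
tool_pos: [0.2603, 0.6039, 0.2496]
eef_rot: [0.675, 0.738, -0.0, -0.0]
contact_force: [-0.1, 1.1, 0.3]
opening: 1.004
finger_force: 0.0
```

Emit:
send_rows([
  {"x": 0, "y": 3.8, "z": 0, "rx": 0, "ry": 0, "rz": 0, "jaw": 6},
  {"x": 0, "y": 3.8, "z": 0, "rx": 0, "ry": 0, "rz": 0, "jaw": 6},
  {"x": 0, "y": 3.8, "z": 0, "rx": 0, "ry": 0, "rz": 0, "jaw": 6},
  {"x": -4.9, "y": 0, "z": 0, "rx": 0, "ry": 0, "rz": 0, "jaw": 6},
  {"x": -4.9, "y": 0, "z": 0, "rx": 0, "ry": 0, "rz": 0, "jaw": 6},
])

```text
clock: 1.7
tool_pos: [0.3847, 0.5148, 0.2479]
eef_rot: [0.676, 0.737, -0.0, 0.0]
contact_force: [0.6, -1.2, -0.1]
opening: 0.68
finger_force: 0.0
```

Emit:
send_rows([
  {"x": -4.9, "y": 0, "z": 0, "rx": 0, "ry": 0, "rz": 0, "jaw": 6},
  {"x": -4.9, "y": 0, "z": 0, "rx": 0, "ry": 0, "rz": 0, "jaw": 6},
  {"x": -4.9, "y": 0, "z": 0, "rx": 0, "ry": 0, "rz": 0, "jaw": 6},
  {"x": -4.9, "y": 0, "z": 0, "rx": 0, "ry": 0, "rz": 0, "jaw": 6},
  {"x": -4.9, "y": 0, "z": 0, "rx": 0, "ry": 0, "rz": 0, "jaw": 6},
])

```text
clock: 2.2
tool_pos: [0.404, 0.2693, 0.2498]
eef_rot: [0.676, 0.737, 0.0, 0.0]
contact_force: [1.6, -0.7, 0.0]
opening: 0.681
finger_force: 0.0
```

Emit:
send_rows([
  {"x": -4.9, "y": 0, "z": 0, "rx": 0, "ry": 0, "rz": 0, "jaw": 6},
  {"x": -4.9, "y": 0, "z": 0, "rx": 0, "ry": 0, "rz": 0, "jaw": 6},
  {"x": -4.9, "y": 0, "z": 0, "rx": 0, "ry": 0, "rz": 0, "jaw": 6},
  {"x": -4.9, "y": 0, "z": 0, "rx": 0, "ry": 0, "rz": 0, "jaw": 6},
  {"x": -4.9, "y": 0, "z": 0, "rx": 0, "ry": 0, "rz": 0, "jaw": 6},
])

```text
clock: 2.7
tool_pos: [0.4249, 0.0252, 0.2498]
eef_rot: [0.676, 0.737, 0.0, 0.0]
contact_force: [0.9, -0.0, -0.9]
opening: 0.682
finger_force: 0.0
```

Emit:
send_rows([
  {"x": -4.9, "y": 0, "z": 0, "rx": 0, "ry": 0, "rz": 0, "jaw": 6},
  {"x": -4.9, "y": 0, "z": 0, "rx": 0, "ry": 0, "rz": 0, "jaw": 6},
  {"x": -4.9, "y": 0, "z": 0, "rx": 0, "ry": 0, "rz": 0, "jaw": 6},
  {"x": 0, "y": 0, "z": 0, "rx": 0, "ry": 0, "rz": 0, "jaw": 6},
  {"x": 0, "y": 0, "z": 0, "rx": 0, "ry": 0, "rz": 0, "jaw": 6},
])

```text
clock: 3.2
tool_pos: [0.4372, -0.1205, 0.2496]
eef_rot: [0.678, 0.735, 0.0, -0.0]
contact_force: [0.1, 1.3, 0.1]
opening: 0.684
finger_force: 0.0
```

Run:
```python
from h import *
goto(.4378,-.1328,.083,.042)
```

```text
t 3.2 pos [ 0.4372 -0.1205  0.2496] open 0.684448514750138 F [0.1 1.3 0.1] ff 0.0 
 [[-0.082, 0.997, -0.0], [0.997, 0.082, 0.0], [0.0, -0.0, -1.0]] q [ 0.15  0.47  0.02  2.07 -0.02  0.6   0.27]
curyawY 0.0816 rz -0.0014; then x -1.23 y -0.05 cm; z 20.76 cm; tilt fix rx -0.0001 ry -0.0002
```

Emit:
send_rows([
  {"x": -1.23, "y": 0, "z": 4.2, "rx": 0, "ry": 0, "rz": 0, "jaw": 6},
  {"x": 0, "y": 0, "z": 4.5, "rx": 0, "ry": 0, "rz": 0, "jaw": 6},
  {"x": 0, "y": 0, "z": 4.5, "rx": 0, "ry": 0, "rz": 0, "jaw": 6},
  {"x": 0, "y": 0, "z": 4.5, "rx": 0, "ry": 0, "rz": 0, "jaw": 5},
  {"x": 0, "y": 0, "z": 3, "rx": 0, "ry": 0, "rz": 0, "jaw": 4},
])

```text
clock: 3.7
tool_pos: [0.4382, -0.1286, 0.0403]
eef_rot: [0.675, 0.738, 0.0, -0.001]
contact_force: [-0.0, 0.9, 0.3]
opening: 0.521
finger_force: 0.0
```

Emit:
send_rows([
  {"x": 0, "y": 0, "z": 0, "rx": 0, "ry": 0, "rz": 0, "jaw": 2.6},
  {"x": 0, "y": 0, "z": 0, "rx": 0, "ry": 0, "rz": 0, "jaw": 2},
  {"x": 0, "y": 0, "z": 0, "rx": 0, "ry": 0, "rz": 0, "jaw": 1.5},
  {"x": 0, "y": 0, "z": 0, "rx": 0, "ry": 0, "rz": 0, "jaw": 1.5},
  {"x": 0, "y": 0, "z": 0, "rx": 0, "ry": 0, "rz": 0, "jaw": 1.5},
])

```text
clock: 4.2
tool_pos: [0.4394, -0.1317, 0.0441]
eef_rot: [0.676, 0.737, 0.001, 0.001]
contact_force: [0.2, 1.0, 5.0]
opening: 0.249
finger_force: 24.6
```

Emit:
send_rows([
  {"x": 0, "y": 0, "z": 0, "rx": 0, "ry": 0, "rz": 0, "jaw": 1.5},
  {"x": 0, "y": 0, "z": -1, "rx": 0, "ry": 0, "rz": 0, "jaw": 1.5},
  {"x": 0, "y": 0, "z": -3, "rx": 0, "ry": 0, "rz": 0, "jaw": 1.5},
  {"x": 0, "y": 0, "z": -3, "rx": 0, "ry": 0, "rz": 0, "jaw": 1.5},
  {"x": 0, "y": 0, "z": 0, "rx": 0, "ry": 0, "rz": 0, "jaw": 1.5},
])

```text
clock: 4.7
tool_pos: [0.44, -0.1324, 0.116]
eef_rot: [0.677, 0.736, 0.001, 0.003]
contact_force: [0.1, 0.7, -1.6]
opening: 0.247
finger_force: 24.8
```

Run:
```python
from h import *
goto(.5811,-.3181,.083+.178,.062)
s=cam('scene','g1')
cv2.imwrite('pics/g1.png',cv2.resize(s['img'][170:330,160:380,::-1],None,fx=3.5,fy=3.5))
```

```text
t 4.7 pos [ 0.44   -0.1324  0.116 ] open 0.2470617236765428 F [ 0.1  0.7 -1.6] ff 24.791421331465244 
 [[-0.084, 0.996, 0.006], [0.996, 0.084, -0.001], [-0.002, 0.006, -1.0]] q [ 0.19  0.73  0.01  2.18 -0.02  0.23  0.29]
curyawY 0.0843 rz -0.1767; then x -21.59 y 8.84 cm; z 5.40 cm; tilt fix rx 0.0055 ry 0.0019
```

View pics/g1.png

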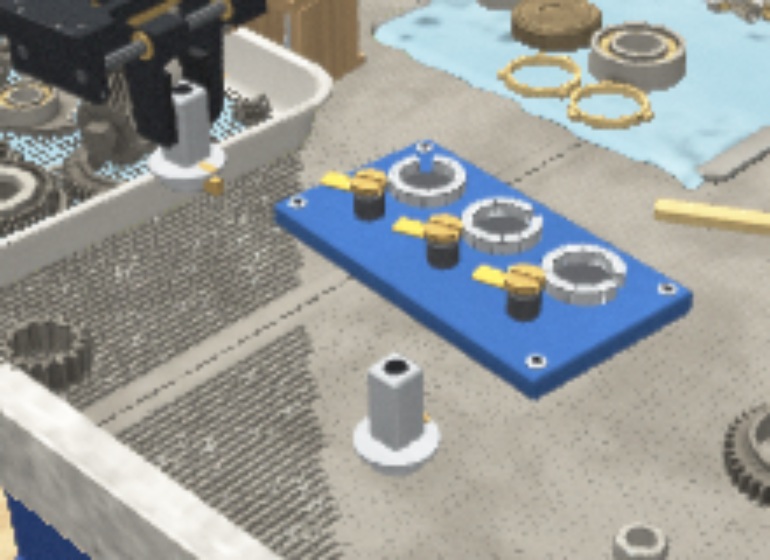

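Emit:
send_rows([
  {"x": 0, "y": 0, "z": -1, "rx": 0, "ry": 0, "rz": -0.09, "jaw": 1.5},
  {"x": 0, "y": 0, "z": 0, "rx": 0, "ry": 0, "rz": -0.087, "jaw": 1.5},
  {"x": -3.6, "y": 1.5, "z": 0, "rx": 0, "ry": 0, "rz": 0, "jaw": 1.5},
  {"x": -3.6, "y": 1.5, "z": 0, "rx": 0, "ry": 0, "rz": 0, "jaw": 1.5},
  {"x": -3.6, "y": 1.5, "z": 0, "rx": 0, "ry": 0, "rz": 0, "jaw": 1.5},
])

```text
clock: 5.25
tool_pos: [0.51, -0.2251, 0.1218]
eef_rot: [0.609, 0.794, -0.0, -0.001]
contact_force: [0.7, 0.2, -2.0]
opening: 0.251
finger_force: 24.8
```

Emit:
send_rows([
  {"x": -3.6, "y": 1.5, "z": 0, "rx": 0, "ry": 0, "rz": 0, "jaw": 1.5},
  {"x": -3.6, "y": 1.5, "z": 0, "rx": 0, "ry": 0, "rz": 0, "jaw": 1.5},
  {"x": -3.6, "y": 1.3, "z": 0, "rx": 0, "ry": 0, "rz": 0, "jaw": 1.5},
  {"x": 0, "y": 0, "z": 0, "rx": 0, "ry": 0, "rz": 0, "jaw": 1.5},
  {"x": 0, "y": 0, "z": 0, "rx": 0, "ry": 0, "rz": 0, "jaw": 1.5},
])

```text
clock: 5.75
tool_pos: [0.5784, -0.3178, 0.121]
eef_rot: [0.609, 0.793, -0.0, -0.001]
contact_force: [-0.1, 0.5, -2.0]
opening: 0.245
finger_force: 24.8
```

Emit:
send_rows([
  {"x": 0, "y": 0, "z": 0, "rx": 0, "ry": 0, "rz": 0, "jaw": 1.5},
  {"x": 0, "y": 0, "z": 0, "rx": 0, "ry": 0, "rz": 0, "jaw": 1.5},
  {"x": 0, "y": 0, "z": 0, "rx": 0, "ry": 0, "rz": 0, "jaw": 1.5},
  {"x": 0, "y": 0, "z": 0, "rx": 0, "ry": 0, "rz": 0, "jaw": 1.5},
  {"x": 0, "y": 0, "z": 0, "rx": 0, "ry": 0, "rz": 0, "jaw": 1.5},
])

```text
clock: 6.25
tool_pos: [0.5795, -0.3172, 0.1229]
eef_rot: [0.609, 0.794, 0.0, -0.0]
contact_force: [0.9, -0.5, -2.4]
opening: 0.251
finger_force: 24.8
```

Run:
```python
from h import *
goto(.5811,-.3181,.083+.178,.062)
```

```text
t 6.25 pos [ 0.5795 -0.3172  0.1229] open 0.25067154556363536 F [ 0.9 -0.5 -2.4] ff 24.792003706097603 
 [[-0.259, 0.966, 0.0], [0.966, 0.259, 0.0], [0.0, 0.0, -1.0]] q [ 0.48  0.89 -0.09  1.55  0.1   0.71  0.61]
curyawY 0.2624 rz 0.0014; then x -0.13 y 0.13 cm; z 6.09 cm; tilt fix rx 0.0001 ry -0.0001
```

Emit:
send_rows([
  {"x": -0.08, "y": 0.13, "z": 3, "rx": 0, "ry": 0, "rz": 0, "jaw": 1.5},
  {"x": 0, "y": 0, "z": 1.5, "rx": 0, "ry": 0, "rz": 0, "jaw": 1.5},
  {"x": 0, "y": 0, "z": 0.3, "rx": 0, "ry": 0, "rz": 0, "jaw": 1.5},
  {"x": 0, "y": 0, "z": 0.2, "rx": 0, "ry": 0, "rz": 0, "jaw": 1.5},
  {"x": 0, "y": 0, "z": 0.2, "rx": 0, "ry": 0, "rz": 0, "jaw": 1.5},
])

```text
clock: 6.75
tool_pos: [0.5815, -0.3182, 0.0713]
eef_rot: [0.609, 0.793, 0.0, 0.001]
contact_force: [0.3, -0.1, 0.2]
opening: 0.245
finger_force: 24.8
```

Emit:
send_rows([
  {"x": 0, "y": 0, "z": 0.2, "rx": 0, "ry": 0, "rz": 0, "jaw": 1.5},
  {"x": 0, "y": 0, "z": 0.2, "rx": 0, "ry": 0, "rz": 0, "jaw": 1.5},
  {"x": 0, "y": 0, "z": 0.2, "rx": 0, "ry": 0, "rz": 0, "jaw": 1.5},
  {"x": 0, "y": 0, "z": 0.1, "rx": 0, "ry": 0, "rz": 0, "jaw": 1.5},
  {"x": 0, "y": 0, "z": 0, "rx": 0, "ry": 0, "rz": 0, "jaw": 1.5},
])

```text
clock: 7.25
tool_pos: [0.5809, -0.3179, 0.0636]
eef_rot: [0.609, 0.793, 0.0, -0.0]
contact_force: [-0.3, 0.7, 0.0]
opening: 0.248
finger_force: 24.8
```

Run:
```python
from h import *
goto(.5811,-.3181,.083+.178,.060)
```

```text
t 7.25 pos [ 0.5809 -0.3179  0.0636] open 0.24786449885601783 F [-0.3  0.7  0. ] ff 24.791754595935345 
 [[-0.259, 0.966, -0.0], [0.966, 0.259, 0.0], [0.0, -0.0, -1.0]] q [ 0.47  0.97 -0.08  1.57  0.11  0.61  0.6 ]
curyawY 0.2620 rz 0.0010; then x -0.03 y 0.02 cm; z 0.36 cm; tilt fix rx -0.0001 ry -0.0002
```

Emit:
send_rows([
  {"x": 0, "y": 0, "z": 0.15, "rx": 0, "ry": 0, "rz": 0, "jaw": 1.5},
  {"x": 0, "y": 0, "z": 0.15, "rx": 0, "ry": 0, "rz": 0, "jaw": 1.5},
  {"x": 0, "y": 0, "z": 0.1, "rx": 0, "ry": 0, "rz": 0, "jaw": 1.5},
  {"x": 0, "y": 0, "z": 0.1, "rx": 0, "ry": 0, "rz": 0, "jaw": 1.5},
  {"x": 0, "y": 0, "z": 0, "rx": 0, "ry": 0, "rz": 0, "jaw": 1.5},
])

```text
clock: 7.75
tool_pos: [0.5809, -0.318, 0.0599]
eef_rot: [0.609, 0.793, -0.0, -0.0]
contact_force: [-2.5, 1.7, 7.3]
opening: 0.248
finger_force: 24.8
```

Emit:
send_rows([
  {"x": 0, "y": 0, "z": 0, "rx": 0, "ry": 0, "rz": 0, "jaw": 3},
  {"x": 0, "y": 0, "z": 0, "rx": 0, "ry": 0, "rz": 0, "jaw": 3.2},
  {"x": 0, "y": 0, "z": 0, "rx": 0, "ry": 0, "rz": 0, "jaw": 3.2},
  {"x": 0, "y": 0, "z": -1, "rx": 0, "ry": 0, "rz": 0, "jaw": 3.2},
  {"x": 0, "y": 0, "z": -3, "rx": 0, "ry": 0, "rz": 0, "jaw": 4},
])

```text
clock: 8.25
tool_pos: [0.579, -0.3169, 0.0968]
eef_rot: [0.609, 0.793, -0.001, -0.003]
contact_force: [-0.4, 0.3, 0.5]
opening: 0.429
finger_force: 0.0
```

Emit:
send_rows([
  {"x": 0, "y": 0, "z": -4, "rx": 0, "ry": 0, "rz": 0, "jaw": 6},
  {"x": 0, "y": 0, "z": -4, "rx": 0, "ry": 0, "rz": 0, "jaw": 6},
  {"x": 0, "y": -4.5, "z": 0, "rx": 0, "ry": 0, "rz": 0.13, "jaw": 6},
  {"x": 0, "y": -4.5, "z": 0, "rx": 0, "ry": 0, "rz": 0.13, "jaw": 6},
  {"x": 0, "y": -4.5, "z": 0, "rx": 0, "ry": 0, "rz": 0, "jaw": 6},
])

```text
clock: 8.75
tool_pos: [0.4466, -0.3369, 0.1798]
eef_rot: [0.708, 0.706, -0.0, 0.001]
contact_force: [-1.1, -1.7, -0.3]
opening: 0.68
finger_force: 0.0
```

Emit:
send_rows([
  {"x": 0, "y": -3, "z": 0, "rx": 0, "ry": 0, "rz": 0, "jaw": 6},
  {"x": 0, "y": 0, "z": 0, "rx": 0, "ry": 0, "rz": 0, "jaw": 6},
  {"x": 0, "y": 0, "z": 0, "rx": 0, "ry": 0, "rz": 0, "jaw": 6},
  {"x": 0, "y": 0, "z": 0, "rx": 0, "ry": 0, "rz": 0, "jaw": 6},
  {"x": 0, "y": 0, "z": 0, "rx": 0, "ry": 0, "rz": 0, "jaw": 6},
])

```text
clock: 9.25
tool_pos: [0.4196, -0.3355, 0.1788]
eef_rot: [0.706, 0.708, 0.001, 0.001]
contact_force: [0.6, 0.9, -0.4]
opening: 0.684
finger_force: 0.0
```

Run:
```python
from h import *
goto(.4062,-.3352,0,.042)
s=cam('scene')
cv2.imwrite('pics/g2.png',cv2.resize(s['img'][170:330,200:400,::-1],None,fx=3.5,fy=3.5))
```

```text
t 9.25 pos [ 0.4196 -0.3355  0.1788] open 0.6837556695388559 F [ 0.6  0.9 -0.4] ff 0.0 
 [[-0.004, 1.0, 0.002], [1.0, 0.004, -0.0], [-0.0, 0.002, -1.0]] q [ 0.61  0.68 -0.04  1.91  0.05  0.56  0.54]
curyawY 0.0037 rz 0.0037; then x 0.03 y -1.34 cm; z 13.68 cm; tilt fix rx 0.0017 ry 0.0002
```

View pics/g2.png

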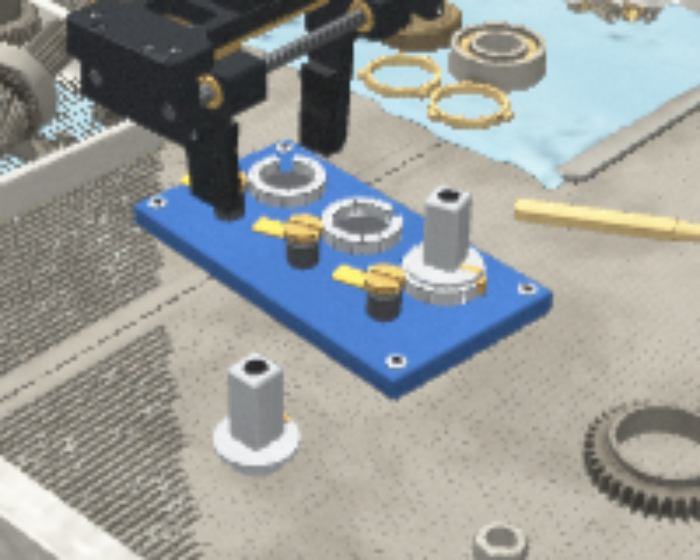

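Bushing A sits home in socket 3, with its flange on the collar. Next is bushing B, which is still in place.

Emit:
send_rows([
  {"x": 0, "y": -1.34, "z": 3, "rx": 0, "ry": 0, "rz": 0, "jaw": 6},
  {"x": 0, "y": 0, "z": 4, "rx": 0, "ry": 0, "rz": 0, "jaw": 6},
  {"x": 0, "y": 0, "z": 4, "rx": 0, "ry": 0, "rz": 0, "jaw": 5.5},
  {"x": 0, "y": 0, "z": 2.5, "rx": 0, "ry": 0, "rz": 0, "jaw": 5},
  {"x": 0, "y": 0, "z": 0, "rx": 0, "ry": 0, "rz": 0, "jaw": 4},
])

```text
clock: 9.8
tool_pos: [0.4036, -0.3341, 0.0406]
eef_rot: [0.706, 0.708, -0.0, -0.003]
contact_force: [0.1, 0.6, 1.0]
opening: 0.501
finger_force: 0.0
```

Emit:
send_rows([
  {"x": 0, "y": 0, "z": 0, "rx": 0, "ry": 0, "rz": 0, "jaw": 2.6},
  {"x": 0, "y": 0, "z": 0, "rx": 0, "ry": 0, "rz": 0, "jaw": 2},
  {"x": 0, "y": 0, "z": 0, "rx": 0, "ry": 0, "rz": 0, "jaw": 1.5},
  {"x": 0, "y": 0, "z": 0, "rx": 0, "ry": 0, "rz": 0, "jaw": 1.5},
  {"x": 0, "y": 0, "z": 0, "rx": 0, "ry": 0, "rz": 0, "jaw": 1.5},
])

```text
clock: 10.3
tool_pos: [0.4055, -0.3363, 0.0451]
eef_rot: [0.706, 0.708, 0.0, 0.002]
contact_force: [-0.1, 1.2, 6.6]
opening: 0.25
finger_force: 24.8
```

Emit:
send_rows([
  {"x": 0, "y": 0, "z": -1, "rx": 0, "ry": 0, "rz": 0, "jaw": 1.5},
  {"x": 0, "y": 0, "z": -3, "rx": 0, "ry": 0, "rz": 0, "jaw": 1.5},
  {"x": 0, "y": 0, "z": -4, "rx": 0, "ry": 0, "rz": 0, "jaw": 1.5},
  {"x": 0, "y": 0, "z": -2, "rx": 0, "ry": 0, "rz": 0.14, "jaw": 1.5},
  {"x": 0, "y": 0, "z": 0, "rx": 0, "ry": 0, "rz": 0.14, "jaw": 1.5},
])

```text
clock: 10.8
tool_pos: [0.4056, -0.3368, 0.1473]
eef_rot: [0.8, 0.6, 0.001, 0.003]
contact_force: [0.1, 0.7, -2.2]
opening: 0.248
finger_force: 24.8
```

Emit:
send_rows([
  {"x": 0, "y": 0, "z": 0, "rx": 0, "ry": 0, "rz": 0.14, "jaw": 1.5},
  {"x": 0, "y": 0, "z": 0, "rx": 0, "ry": 0, "rz": 0.135, "jaw": 1.5},
  {"x": 0, "y": 0, "z": 0, "rx": 0, "ry": 0, "rz": 0, "jaw": 1.5},
  {"x": 0, "y": 0, "z": 0, "rx": 0, "ry": 0, "rz": 0, "jaw": 1.5},
  {"x": 0, "y": 0, "z": 0, "rx": 0, "ry": 0, "rz": 0, "jaw": 1.5},
])

```text
clock: 11.3
tool_pos: [0.4043, -0.3356, 0.1438]
eef_rot: [0.873, 0.488, 0.0, -0.0]
contact_force: [-0.4, -0.7, -2.2]
opening: 0.246
finger_force: 24.8
```

Run:
```python
from h import *
goto(.5882,-.2486,-.555,.062)
```

```text
t 11.3 pos [ 0.4043 -0.3356  0.1438] open 0.24563764357072793 F [-0.4 -0.7 -2.2] ff 24.839644068852067 
 [[0.523, 0.852, -0.0], [0.852, -0.523, 0.0], [0.0, -0.0, -1.0]] q [ 0.54  0.73  0.1   1.97 -0.15  0.45  0.21]
curyawY -0.5507 rz 0.0043; then x 17.08 y 11.04 cm; z 8.18 cm; tilt fix rx -0.0002 ry -0.0003
```

Emit:
send_rows([
  {"x": 3.4, "y": 2.2, "z": 0, "rx": 0, "ry": 0, "rz": 0.004, "jaw": 1.5},
  {"x": 3.4, "y": 2.2, "z": 0, "rx": 0, "ry": 0, "rz": 0, "jaw": 1.5},
  {"x": 3.4, "y": 2.2, "z": 0, "rx": 0, "ry": 0, "rz": 0, "jaw": 1.5},
  {"x": 3.4, "y": 2.2, "z": 0, "rx": 0, "ry": 0, "rz": 0, "jaw": 1.5},
  {"x": 3.4, "y": 2.2, "z": 0, "rx": 0, "ry": 0, "rz": 0, "jaw": 1.5},
])

```text
clock: 11.8
tool_pos: [0.5887, -0.2484, 0.1436]
eef_rot: [0.874, 0.486, -0.0, -0.0]
contact_force: [0.5, -0.9, -1.7]
opening: 0.244
finger_force: 24.8
```

Emit:
send_rows([
  {"x": 0, "y": 0, "z": 0, "rx": 0, "ry": 0, "rz": 0, "jaw": 1.5},
  {"x": 0, "y": 0, "z": 0, "rx": 0, "ry": 0, "rz": 0, "jaw": 1.5},
  {"x": 0, "y": 0, "z": 0, "rx": 0, "ry": 0, "rz": 0, "jaw": 1.5},
  {"x": 0, "y": 0, "z": 0, "rx": 0, "ry": 0, "rz": 0, "jaw": 1.5},
  {"x": 0, "y": 0, "z": 0, "rx": 0, "ry": 0, "rz": 0, "jaw": 1.5},
])

```text
clock: 12.3
tool_pos: [0.5866, -0.2505, 0.1438]
eef_rot: [0.875, 0.485, -0.0, -0.0]
contact_force: [0.7, -0.1, -1.8]
opening: 0.249
finger_force: 24.8
```

Run:
```python
from h import *
goto(.5882,-.2486,-.555,.062)
```

```text
t 12.3 pos [ 0.5866 -0.2505  0.1438] open 0.24850954699674782 F [ 0.7 -0.1 -1.8] ff 24.839533525519073 
 [[0.53, 0.848, -0.001], [0.848, -0.53, -0.0], [-0.0, -0.0, -1.0]] q [ 0.24  0.84  0.17  1.62 -0.2   0.69 -0.05]
curyawY -0.5588 rz -0.0038; then x 0.25 y 0.04 cm; z 8.18 cm; tilt fix rx -0.0005 ry 0.0005
```

Emit:
send_rows([
  {"x": 0.15, "y": 0.04, "z": 3, "rx": 0, "ry": 0, "rz": 0, "jaw": 1.5},
  {"x": 0, "y": 0, "z": 3.5, "rx": 0, "ry": 0, "rz": 0, "jaw": 1.5},
  {"x": 0, "y": 0, "z": 0.3, "rx": 0, "ry": 0, "rz": 0, "jaw": 1.5},
  {"x": 0, "y": 0, "z": 0.2, "rx": 0, "ry": 0, "rz": 0, "jaw": 1.5},
  {"x": 0, "y": 0, "z": 0.2, "rx": 0, "ry": 0, "rz": 0, "jaw": 1.5},
])

```text
clock: 12.8
tool_pos: [0.5896, -0.2492, 0.0731]
eef_rot: [0.874, 0.485, 0.001, 0.001]
contact_force: [0.5, 0.3, -1.3]
opening: 0.251
finger_force: 24.8
```

Emit:
send_rows([
  {"x": 0, "y": 0, "z": 0.2, "rx": 0, "ry": 0, "rz": 0, "jaw": 1.5},
  {"x": 0, "y": 0, "z": 0.2, "rx": 0, "ry": 0, "rz": 0, "jaw": 1.5},
  {"x": 0, "y": 0, "z": 0.2, "rx": 0, "ry": 0, "rz": 0, "jaw": 1.5},
  {"x": 0, "y": 0, "z": 0.1, "rx": 0, "ry": 0, "rz": 0, "jaw": 1.5},
  {"x": 0, "y": 0, "z": 0, "rx": 0, "ry": 0, "rz": 0, "jaw": 1.5},
])

```text
clock: 13.3
tool_pos: [0.5889, -0.2485, 0.0647]
eef_rot: [0.874, 0.486, 0.0, 0.0]
contact_force: [-0.3, -0.2, -2.3]
opening: 0.25
finger_force: 24.8
```

Run:
```python
from h import *
goto(.5882,-.2486,-.555,.060)
```

```text
t 13.3 pos [ 0.5889 -0.2485  0.0647] open 0.24998620999548526 F [-0.3 -0.2 -2.3] ff 24.84073500148952 
 [[0.529, 0.849, 0.0], [0.849, -0.529, -0.0], [-0.0, 0.0, -1.0]] q [ 0.25  0.96  0.14  1.65 -0.22  0.55 -0.03]
curyawY -0.5569 rz -0.0019; then x -0.05 y -0.05 cm; z 0.47 cm; tilt fix rx 0.0002 ry 0.0000
```

Emit:
send_rows([
  {"x": 0, "y": 0, "z": 0.2, "rx": 0, "ry": 0, "rz": 0, "jaw": 1.5},
  {"x": 0, "y": 0, "z": 0.2, "rx": 0, "ry": 0, "rz": 0, "jaw": 1.5},
  {"x": 0, "y": 0, "z": 0.1, "rx": 0, "ry": 0, "rz": 0, "jaw": 1.5},
  {"x": 0, "y": 0, "z": 0.1, "rx": 0, "ry": 0, "rz": 0, "jaw": 1.5},
  {"x": 0, "y": 0, "z": 0, "rx": 0, "ry": 0, "rz": 0, "jaw": 1.5},
])

```text
clock: 13.8
tool_pos: [0.5891, -0.2485, 0.061]
eef_rot: [0.874, 0.485, 0.001, 0.0]
contact_force: [-3.4, 2.1, 16.2]
opening: 0.251
finger_force: 24.9
```

Emit:
send_rows([
  {"x": 0, "y": 0, "z": 0, "rx": 0, "ry": 0, "rz": 0, "jaw": 3},
  {"x": 0, "y": 0, "z": 0, "rx": 0, "ry": 0, "rz": 0, "jaw": 3.2},
  {"x": 0, "y": 0, "z": 0, "rx": 0, "ry": 0, "rz": 0, "jaw": 3.2},
  {"x": 0, "y": 0, "z": -1, "rx": 0, "ry": 0, "rz": 0, "jaw": 3.2},
  {"x": 0, "y": 0, "z": -4, "rx": 0, "ry": 0, "rz": 0, "jaw": 4},
])

```text
clock: 14.3
tool_pos: [0.5861, -0.2469, 0.1058]
eef_rot: [0.874, 0.486, -0.003, -0.003]
contact_force: [0.2, -0.7, 0.4]
opening: 0.424
finger_force: 0.0
```

Emit:
send_rows([
  {"x": 0, "y": 0, "z": -4.5, "rx": 0, "ry": 0, "rz": 0, "jaw": 6},
  {"x": 0, "y": 0, "z": -4.5, "rx": 0, "ry": 0, "rz": 0, "jaw": 6},
  {"x": 0, "y": 0, "z": -4.5, "rx": 0, "ry": 0, "rz": -0.147, "jaw": 6},
  {"x": 0, "y": 0, "z": -2, "rx": 0, "ry": 0, "rz": -0.147, "jaw": 6},
  {"x": 0, "y": 0, "z": 0, "rx": 0, "ry": 0, "rz": -0.147, "jaw": 6},
])

```text
clock: 14.8
tool_pos: [0.5907, -0.2495, 0.2686]
eef_rot: [0.745, 0.667, 0.002, 0.004]
contact_force: [0.5, -0.1, -0.5]
opening: 0.682
finger_force: 0.0
```

Emit:
send_rows([
  {"x": 0, "y": 0, "z": 0, "rx": 0, "ry": 0, "rz": -0.147, "jaw": 6},
  {"x": 0, "y": 0, "z": 0, "rx": 0, "ry": 0, "rz": -0.147, "jaw": 6},
  {"x": 0, "y": 0, "z": 0, "rx": 0, "ry": 0, "rz": -0.147, "jaw": 6},
  {"x": 0, "y": 0, "z": 0, "rx": 0, "ry": 0, "rz": -0.147, "jaw": 6},
  {"x": 3.4, "y": 3.2, "z": 0, "rx": 0, "ry": 0, "rz": 0, "jaw": 6},
])

```text
clock: 15.3
tool_pos: [0.5988, -0.2133, 0.2642]
eef_rot: [0.527, 0.85, -0.004, 0.001]
contact_force: [0.6, -0.9, 0.4]
opening: 0.679
finger_force: 0.0
```

Run:
```python
from h import *
goto(.666,.0205,.476,.122)
s=cam('scene')
cv2.imwrite('pics/g3.png',cv2.resize(s['img'][120:300,180:400,::-1],None,fx=3.5,fy=3.3))
```

```text
t 15.3 pos [ 0.5988 -0.2133  0.2642] open 0.6794628414558402 F [ 0.6 -0.9  0.4] ff 0.0 
 [[-0.445, 0.895, -0.002], [0.895, 0.445, -0.007], [-0.006, -0.005, -1.0]] q [ 0.31  0.68 -0.07  1.52  0.07  0.94  0.67]
curyawY 0.4615 rz -0.0145; then x 17.70 y 16.69 cm; z 14.22 cm; tilt fix rx -0.0049 ry 0.0060
```

View pics/g3.png

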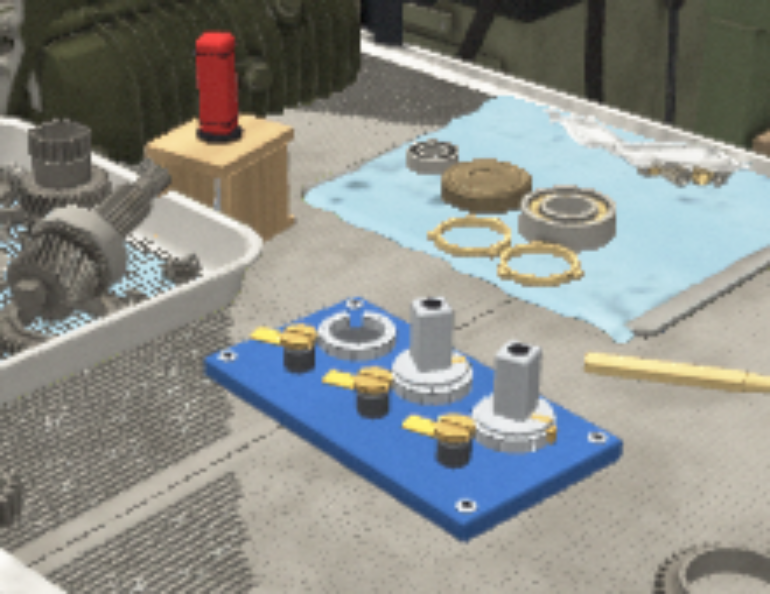

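Both bushings sit home in sockets 2 and 3. Now the driver.

Emit:
send_rows([
  {"x": 3.5, "y": 3.3, "z": 0, "rx": 0, "ry": 0, "rz": -0.008, "jaw": 6},
  {"x": 3.5, "y": 3.3, "z": 0, "rx": 0, "ry": 0, "rz": 0, "jaw": 6},
  {"x": 3.5, "y": 3.3, "z": 0, "rx": 0, "ry": 0, "rz": 0, "jaw": 6},
  {"x": 3.5, "y": 3.3, "z": 0, "rx": 0, "ry": 0, "rz": 0, "jaw": 6},
  {"x": 3.2, "y": 3, "z": 0, "rx": 0, "ry": 0, "rz": 0, "jaw": 6},
])

```text
clock: 15.85
tool_pos: [0.6666, 0.0268, 0.2642]
eef_rot: [0.518, 0.855, 0.0, -0.0]
contact_force: [-0.0, -0.6, -0.7]
opening: 0.678
finger_force: 0.0
```

Emit:
send_rows([
  {"x": 0, "y": 0, "z": 0, "rx": 0, "ry": 0, "rz": 0, "jaw": 6},
  {"x": 0, "y": 0, "z": 0, "rx": 0, "ry": 0, "rz": 0, "jaw": 6},
  {"x": 0, "y": 0, "z": 0, "rx": 0, "ry": 0, "rz": 0, "jaw": 6},
  {"x": 0, "y": 0, "z": 0, "rx": 0, "ry": 0, "rz": 0, "jaw": 6},
  {"x": 0, "y": 0, "z": 0, "rx": 0, "ry": 0, "rz": 0, "jaw": 6},
])

```text
clock: 16.35
tool_pos: [0.6663, 0.0219, 0.2639]
eef_rot: [0.52, 0.854, -0.0, 0.0]
contact_force: [0.1, -0.3, -0.3]
opening: 0.679
finger_force: 0.0
```

Run:
```python
from h import *
goto(.666,.0205,.476,.122)
```

```text
t 16.35 pos [0.6663 0.0219 0.2639] open 0.6786063751275409 F [ 0.1 -0.3 -0.3] ff 0.0 
 [[-0.46, 0.888, 0.0], [0.888, 0.46, -0.001], [-0.001, -0.0, -1.0]] q [-0.07  0.73 -0.06  1.41  0.05  1.    0.34]
curyawY 0.4775 rz 0.0015; then x -0.11 y -0.09 cm; z 14.19 cm; tilt fix rx -0.0003 ry 0.0006
```

Emit:
send_rows([
  {"x": -0.11, "y": -0.09, "z": 4, "rx": 0, "ry": 0, "rz": 0, "jaw": 6},
  {"x": 0, "y": 0, "z": 4, "rx": 0, "ry": 0, "rz": 0, "jaw": 6},
  {"x": 0, "y": 0, "z": 4, "rx": 0, "ry": 0, "rz": 0, "jaw": 6},
  {"x": 0, "y": 0, "z": 2.2, "rx": 0, "ry": 0, "rz": 0, "jaw": 5},
  {"x": 0, "y": 0, "z": 0, "rx": 0, "ry": 0, "rz": 0, "jaw": 4},
], grip_force=30)

```text
clock: 16.85
tool_pos: [0.6634, 0.0213, 0.1182]
eef_rot: [0.519, 0.855, -0.002, -0.003]
contact_force: [-0.3, -0.4, 0.1]
opening: 0.523
finger_force: 0.0
```

Emit:
send_rows([
  {"x": 0, "y": 0, "z": 0, "rx": 0, "ry": 0, "rz": 0, "jaw": 2.8},
  {"x": 0, "y": 0, "z": 0, "rx": 0, "ry": 0, "rz": 0, "jaw": 2.2},
  {"x": 0, "y": 0, "z": 0, "rx": 0, "ry": 0, "rz": 0, "jaw": 1.6},
  {"x": 0, "y": 0, "z": 0, "rx": 0, "ry": 0, "rz": 0, "jaw": 1.6},
  {"x": 0, "y": 0, "z": 0, "rx": 0, "ry": 0, "rz": 0, "jaw": 1.6},
])

```text
clock: 17.35
tool_pos: [0.6674, 0.0221, 0.1237]
eef_rot: [0.519, 0.855, 0.001, 0.001]
contact_force: [-0.6, -0.8, 5.5]
opening: 0.27
finger_force: 30.0
```

Emit:
send_rows([
  {"x": 0, "y": 0, "z": -2, "rx": 0, "ry": 0, "rz": 0, "jaw": 1.6},
  {"x": 0, "y": 0, "z": -4, "rx": 0, "ry": 0, "rz": 0, "jaw": 1.6},
  {"x": 0, "y": 0, "z": -4, "rx": 0, "ry": 0, "rz": 0, "jaw": 1.6},
  {"x": 0, "y": 0, "z": -2, "rx": 0, "ry": 0, "rz": 0, "jaw": 1.6},
  {"x": 0, "y": 0, "z": 0, "rx": 0, "ry": 0, "rz": 0, "jaw": 1.6},
])

```text
clock: 17.85
tool_pos: [0.6683, 0.0226, 0.2456]
eef_rot: [0.519, 0.855, 0.002, 0.003]
contact_force: [0.5, -0.2, -1.7]
opening: 0.269
finger_force: 30.0
```

Emit:
send_rows([
  {"x": 0, "y": 0, "z": 0, "rx": 0, "ry": 0, "rz": 0, "jaw": 1.6},
  {"x": 0, "y": 0, "z": 0, "rx": 0, "ry": 0, "rz": 0, "jaw": 1.6},
  {"x": 0, "y": 0, "z": 0, "rx": 0, "ry": 0, "rz": 0, "jaw": 1.6},
  {"x": 0, "y": 0, "z": 0, "rx": 0, "ry": 0, "rz": 0, "jaw": 1.6},
  {"x": 0, "y": 0, "z": 0, "rx": 0, "ry": 0, "rz": 0, "jaw": 1.6},
])

```text
clock: 18.35
tool_pos: [0.6659, 0.0223, 0.2409]
eef_rot: [0.519, 0.855, -0.0, -0.001]
contact_force: [0.5, 0.9, -1.1]
opening: 0.269
finger_force: 30.0
```

Run:
```python
from h import *
goto(.5332,-.3129,None,.16)
s=cam('scene');print(proj(s,(.666,.0205,.14)))
cv2.imwrite('pics/g4.png',cv2.resize(s['img'][85:215,190:300,::-1],None,fx=4.5,fy=4.5,interpolation=cv2.INTER_CUBIC))
```

```text
t 18.35 pos [0.6659 0.0223 0.2409] open 0.26919944578937594 F [ 0.5  0.9 -1.1] ff 29.995226548053324 
 [[-0.462, 0.887, -0.001], [0.887, 0.462, -0.0], [0.001, -0.001, -1.0]] q [-0.07  0.75 -0.06  1.44  0.05  0.95  0.34]
curyawY 0.4801 rz -0.0000; then x -23.61 y -27.25 cm; z 8.09 cm; tilt fix rx -0.0011 ry -0.0006
(np.float64(241.50513784819395), np.float64(140.11610865425496))
```

View pics/g4.png

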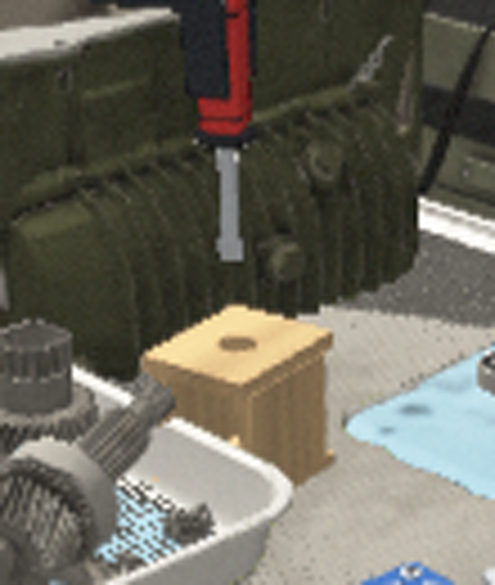

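The blade reads wider than the shank from a camera looking along yaw 0.76. So the blade lies along tool x. Carry it to lock 3.

Emit:
send_rows([
  {"x": 0, "y": 0, "z": 0, "rx": 0, "ry": 0, "rz": 0.105, "jaw": 1.6},
  {"x": 0, "y": 0, "z": 0, "rx": 0, "ry": 0, "rz": 0.105, "jaw": 1.6},
  {"x": -3.6, "y": -2.72, "z": 0, "rx": 0, "ry": 0, "rz": 0, "jaw": 1.6},
  {"x": -3.6, "y": -2.72, "z": 0, "rx": 0, "ry": 0, "rz": 0, "jaw": 1.6},
  {"x": -3.6, "y": -2.72, "z": 0, "rx": 0, "ry": 0, "rz": 0, "jaw": 1.6},
])

```text
clock: 18.9
tool_pos: [0.6158, -0.1046, 0.2416]
eef_rot: [0.605, 0.796, -0.0, 0.0]
contact_force: [0.5, 0.6, -1.1]
opening: 0.268
finger_force: 30.0
```

Emit:
send_rows([
  {"x": -3.6, "y": -2.72, "z": 0, "rx": 0, "ry": 0, "rz": 0, "jaw": 1.6},
  {"x": -3.6, "y": -2.72, "z": 0, "rx": 0, "ry": 0, "rz": 0, "jaw": 1.6},
  {"x": -3.6, "y": -2.72, "z": 0, "rx": 0, "ry": 0, "rz": 0, "jaw": 1.6},
  {"x": -3.6, "y": -2.72, "z": 0, "rx": 0, "ry": 0, "rz": 0, "jaw": 1.6},
  {"x": -3.6, "y": -2.72, "z": 0, "rx": 0, "ry": 0, "rz": 0, "jaw": 1.6},
])

```text
clock: 19.4
tool_pos: [0.5325, -0.3149, 0.2418]
eef_rot: [0.605, 0.796, 0.0, 0.0]
contact_force: [0.9, 0.2, -0.5]
opening: 0.269
finger_force: 30.0
```

Emit:
send_rows([
  {"x": 0, "y": 0, "z": 0, "rx": 0, "ry": 0, "rz": 0, "jaw": 1.6},
  {"x": 0, "y": 0, "z": 0, "rx": 0, "ry": 0, "rz": 0, "jaw": 1.6},
  {"x": 0, "y": 0, "z": 0, "rx": 0, "ry": 0, "rz": 0, "jaw": 1.6},
  {"x": 0, "y": 0, "z": 0, "rx": 0, "ry": 0, "rz": 0, "jaw": 1.6},
  {"x": 0, "y": 0, "z": 0, "rx": 0, "ry": 0, "rz": 0, "jaw": 1.6},
])

```text
clock: 19.9
tool_pos: [0.5341, -0.3117, 0.2417]
eef_rot: [0.604, 0.797, 0.0, -0.0]
contact_force: [-0.5, -0.2, -1.0]
opening: 0.268
finger_force: 30.0
```

Run:
```python
from h import *
goto(.5332,-.3129,.265,.16)
s=cam('scene')
im=s['img'];u,v=proj(s,(.5332,-.3129,.09));u=int(u);v=int(v);print(u,v)
cv2.imwrite('pics/g5.png',cv2.resize(im[v-60:v+50,u-60:u+60,::-1],None,fx=5,fy=5,interpolation=cv2.INTER_CUBIC))
```

```text
t 19.9 pos [ 0.5341 -0.3117  0.2417] open 0.2680408567026945 F [-0.5 -0.2 -1. ] ff 29.99520131153986 
 [[-0.269, 0.963, 0.0], [0.963, 0.269, 0.001], [0.001, 0.0, -1.0]] q [ 0.48  0.69 -0.05  1.6   0.04  0.86  0.69]
curyawY 0.2725 rz 0.0075; then x -0.09 y -0.11 cm; z 8.17 cm; tilt fix rx 0.0005 ry -0.0006
309 227
```

View pics/g5.png

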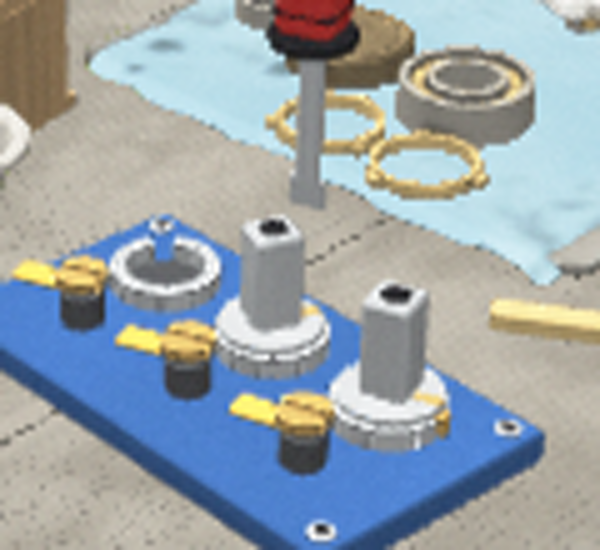

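The driver tip at (308,200) hangs straight above lock 3 at (303,405), with the blade along the slot.

Emit:
send_rows([
  {"x": -0.05, "y": -0.08, "z": 3, "rx": 0, "ry": 0, "rz": 0, "jaw": 1.6},
  {"x": 0, "y": 0, "z": 3, "rx": 0, "ry": 0, "rz": 0, "jaw": 1.6},
  {"x": 0, "y": 0, "z": 2, "rx": 0, "ry": 0, "rz": 0, "jaw": 1.6},
  {"x": 0, "y": 0, "z": 0, "rx": 0, "ry": 0, "rz": 0, "jaw": 1.6},
  {"x": 0, "y": 0, "z": 0, "rx": 0, "ry": 0, "rz": 0, "jaw": 1.6},
])

```text
clock: 20.45
tool_pos: [0.5331, -0.3137, 0.162]
eef_rot: [0.605, 0.796, 0.0, 0.0]
contact_force: [0.0, 0.3, -0.7]
opening: 0.271
finger_force: 30.0
```

Emit:
send_rows([
  {"x": 0, "y": 0, "z": 0, "rx": 0, "ry": 0, "rz": 0, "jaw": 1.6},
  {"x": 0, "y": 0, "z": 0, "rx": 0, "ry": 0, "rz": 0, "jaw": 1.6},
  {"x": 0, "y": 0, "z": 0, "rx": 0, "ry": 0, "rz": 0, "jaw": 1.6},
  {"x": 0, "y": 0, "z": 0, "rx": 0, "ry": 0, "rz": 0, "jaw": 1.6},
  {"x": 0, "y": 0, "z": 0, "rx": 0, "ry": 0, "rz": 0, "jaw": 1.6},
])

```text
clock: 20.95
tool_pos: [0.5327, -0.314, 0.162]
eef_rot: [0.606, 0.796, 0.0, 0.0]
contact_force: [0.6, -1.0, -2.6]
opening: 0.272
finger_force: 30.0
```

Run:
```python
from h import *
goto(.5332,-.3129,.265,.1487)
```

```text
t 20.95 pos [ 0.5327 -0.314   0.162 ] open 0.271689719458944 F [ 0.6 -1.  -2.6] ff 29.99519127421081 
 [[-0.267, 0.964, 0.0], [0.964, 0.267, -0.0], [-0.0, 0.0, -1.0]] q [ 0.48  0.79 -0.04  1.67  0.05  0.69  0.68]
curyawY 0.2700 rz 0.0050; then x 0.10 y 0.08 cm; z 1.33 cm; tilt fix rx 0.0004 ry 0.0003
```

Emit:
send_rows([
  {"x": 0.05, "y": 0.05, "z": 0.8, "rx": 0, "ry": 0, "rz": 0, "jaw": 1.6},
  {"x": 0, "y": 0, "z": 0.3, "rx": 0, "ry": 0, "rz": 0, "jaw": 1.6},
  {"x": 0, "y": 0, "z": 0.2, "rx": 0, "ry": 0, "rz": 0, "jaw": 1.6},
  {"x": 0, "y": 0, "z": 0.15, "rx": 0, "ry": 0, "rz": 0, "jaw": 1.6},
  {"x": 0, "y": 0, "z": 0.15, "rx": 0, "ry": 0, "rz": 0, "jaw": 1.6},
])

```text
clock: 21.45
tool_pos: [0.533, -0.3134, 0.1455]
eef_rot: [0.606, 0.796, 0.0, -0.0]
contact_force: [-0.6, -1.0, -1.0]
opening: 0.268
finger_force: 30.0
```

Emit:
send_rows([
  {"x": 0, "y": 0, "z": 0.1, "rx": 0, "ry": 0, "rz": 0, "jaw": 1.6},
  {"x": 0, "y": 0, "z": 0.1, "rx": 0, "ry": 0, "rz": 0, "jaw": 1.6},
  {"x": 0, "y": 0, "z": 0, "rx": 0, "ry": 0, "rz": 0, "jaw": 1.6},
  {"x": 0, "y": 0, "z": 0, "rx": 0, "ry": 0, "rz": 0, "jaw": 1.6},
  {"x": 0, "y": 0, "z": 0, "rx": 0, "ry": 0, "rz": 0, "jaw": 1.6},
])

```text
clock: 21.95
tool_pos: [0.5331, -0.3134, 0.1445]
eef_rot: [0.606, 0.796, 0.0, 0.0]
contact_force: [-2.4, 0.5, 6.0]
opening: 0.271
finger_force: 30.0
```

Run:
```python
from h import *
goto(.5332,-.3129,.265,.1437)
```

```text
t 21.95 pos [ 0.5331 -0.3134  0.1445] open 0.27083159330688344 F [-2.4  0.5  6. ] ff 29.994735564105213 
 [[-0.267, 0.964, 0.001], [0.964, 0.267, -0.0], [-0.0, 0.0, -1.0]] q [ 0.48  0.81 -0.04  1.68  0.05  0.65  0.68]
curyawY 0.2699 rz 0.0049; then x 0.05 y 0.03 cm; z 0.08 cm; tilt fix rx 0.0004 ry 0.0004
```

The blade is in the slot, since it bottoms at 0.1445 rather than 0.149. Turn clockwise.

Emit:
send_rows([
  {"x": 0, "y": 0, "z": 0, "rx": 0, "ry": 0, "rz": 0.12, "jaw": 1.6},
  {"x": 0, "y": 0, "z": 0, "rx": 0, "ry": 0, "rz": 0.12, "jaw": 1.6},
  {"x": 0, "y": 0, "z": 0, "rx": 0, "ry": 0, "rz": 0.12, "jaw": 1.6},
  {"x": 0, "y": 0, "z": 0, "rx": 0, "ry": 0, "rz": 0.12, "jaw": 1.6},
  {"x": 0, "y": 0, "z": 0, "rx": 0, "ry": 0, "rz": 0.12, "jaw": 1.6},
])

```text
clock: 22.45
tool_pos: [0.5338, -0.3138, 0.1446]
eef_rot: [0.815, 0.579, 0.001, 0.001]
contact_force: [0.1, 0.0, 3.1]
opening: 0.272
finger_force: 30.0
```

Emit:
send_rows([
  {"x": 0, "y": 0, "z": 0, "rx": 0, "ry": 0, "rz": 0.12, "jaw": 1.6},
  {"x": 0, "y": 0, "z": 0, "rx": 0, "ry": 0, "rz": 0.12, "jaw": 1.6},
  {"x": 0, "y": 0, "z": 0, "rx": 0, "ry": 0, "rz": 0.12, "jaw": 1.6},
  {"x": 0, "y": 0, "z": 0, "rx": 0, "ry": 0, "rz": 0.12, "jaw": 1.6},
  {"x": 0, "y": 0, "z": 0, "rx": 0, "ry": 0, "rz": 0.12, "jaw": 1.6},
])

```text
clock: 22.95
tool_pos: [0.5342, -0.3141, 0.1446]
eef_rot: [0.95, 0.313, 0.001, 0.001]
contact_force: [1.5, 0.1, 3.4]
opening: 0.269
finger_force: 30.0
```

Run:
```python
from h import *
goto(.5332,-.3129,None,.1437);print(get_state()['moment'])
s=cam('scene')
im=s['img'];u,v=proj(s,(.5332,-.3129,.07));u=int(u);v=int(v)
cv2.imwrite('pics/g6.png',cv2.resize(im[v-60:v+50,u-60:u+60,::-1],None,fx=5,fy=5,interpolation=cv2.INTER_CUBIC))
```

```text
t 22.95 pos [ 0.5342 -0.3141  0.1446] open 0.26937330495773393 F [1.5 0.1 3.4] ff 29.993894705548882 
 [[0.804, 0.594, 0.003], [0.594, -0.804, -0.002], [0.001, 0.003, -1.0]] q [ 0.3   0.84  0.29  1.69 -0.35  0.66 -0.16]
curyawY -0.9344 rz -0.0000; then x -0.01 y -0.15 cm; z 0.09 cm; tilt fix rx 0.0032 ry -0.0012
[-0.19620957 -0.03643694  0.03236333]
```

View pics/g6.png

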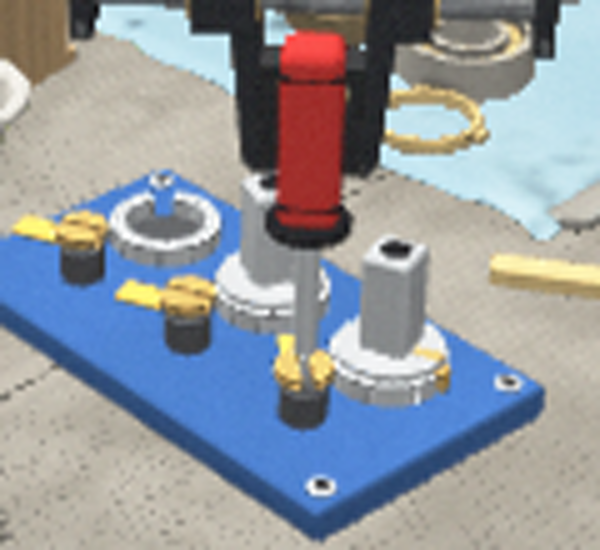

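The tab at (288,350) turns with the blade. Continue.

Emit:
send_rows([
  {"x": 0, "y": -0.05, "z": 0, "rx": 0, "ry": 0, "rz": 0.12, "jaw": 1.6},
  {"x": 0, "y": 0, "z": 0, "rx": 0, "ry": 0, "rz": 0.12, "jaw": 1.6},
  {"x": 0, "y": 0, "z": 0, "rx": 0, "ry": 0, "rz": 0.12, "jaw": 1.6},
  {"x": 0, "y": 0, "z": 0, "rx": 0, "ry": 0, "rz": 0.12, "jaw": 1.6},
  {"x": 0, "y": 0, "z": 0, "rx": 0, "ry": 0, "rz": 0.12, "jaw": 1.6},
])

```text
clock: 23.5
tool_pos: [0.5341, -0.3144, 0.1446]
eef_rot: [1.0, 0.019, 0.002, 0.002]
contact_force: [1.6, -1.9, 2.3]
opening: 0.271
finger_force: 30.0
```

Emit:
send_rows([
  {"x": 0, "y": 0, "z": 0, "rx": 0, "ry": 0, "rz": 0.12, "jaw": 1.6},
  {"x": 0, "y": 0, "z": 0, "rx": 0, "ry": 0, "rz": 0.1, "jaw": 1.6},
  {"x": 0, "y": 0, "z": 0, "rx": 0, "ry": 0, "rz": 0.05, "jaw": 1.6},
  {"x": 0, "y": 0, "z": 0, "rx": 0, "ry": 0, "rz": 0, "jaw": 1.6},
  {"x": 0, "y": 0, "z": 0, "rx": 0, "ry": 0, "rz": 0, "jaw": 1.6},
])

```text
clock: 24.0
tool_pos: [0.5339, -0.3145, 0.1446]
eef_rot: [0.994, -0.113, 0.002, 0.002]
contact_force: [2.2, -3.7, 3.7]
opening: 0.268
finger_force: 30.0
```

Run:
```python
from h import *
goto(.5332,-.3129,None,.1437);print(get_state()['moment'])
```

```text
t 24.0 pos [ 0.5339 -0.3145  0.1446] open 0.2682279517311805 F [ 2.2 -3.7  3.7] ff 30.003855996765196 
 [[0.974, -0.225, 0.003], [-0.225, -0.974, -0.003], [0.004, 0.003, -1.0]] q [ 0.18  0.88  0.53  1.7  -0.62  0.73 -0.78]
curyawY -1.7976 rz -0.0000; then x -0.11 y -0.14 cm; z 0.09 cm; tilt fix rx 0.0026 ry -0.0037
[-0.99677791 -0.52341898  0.04740188]
```

Emit:
send_rows([
  {"x": 0, "y": 0, "z": -0.5, "rx": 0, "ry": 0, "rz": -0.04, "jaw": 1.6},
  {"x": 0, "y": 0, "z": -1, "rx": 0, "ry": 0, "rz": 0, "jaw": 1.6},
  {"x": 0, "y": 0, "z": -2.5, "rx": 0, "ry": 0, "rz": 0, "jaw": 1.6},
  {"x": 0, "y": 0, "z": -3, "rx": 0, "ry": 0, "rz": -0.147, "jaw": 1.6},
  {"x": 0, "y": 0, "z": 0, "rx": 0, "ry": 0, "rz": -0.147, "jaw": 1.6},
])

```text
clock: 24.5
tool_pos: [0.5334, -0.3129, 0.2173]
eef_rot: [0.998, 0.056, 0.001, 0.0]
contact_force: [-0.2, -0.4, -0.9]
opening: 0.272
finger_force: 30.0
```

Emit:
send_rows([
  {"x": 0, "y": 0, "z": 0, "rx": 0, "ry": 0, "rz": -0.147, "jaw": 1.6},
  {"x": 0, "y": 0, "z": 0, "rx": 0, "ry": 0, "rz": -0.147, "jaw": 1.6},
  {"x": 0, "y": 0, "z": 0, "rx": 0, "ry": 0, "rz": -0.147, "jaw": 1.6},
  {"x": 0, "y": 0, "z": 0, "rx": 0, "ry": 0, "rz": -0.147, "jaw": 1.6},
  {"x": 0, "y": 0, "z": 0, "rx": 0, "ry": 0, "rz": -0.147, "jaw": 1.6},
])

```text
clock: 25.0
tool_pos: [0.5314, -0.311, 0.2135]
eef_rot: [0.912, 0.411, -0.001, -0.002]
contact_force: [-0.6, 0.4, -1.4]
opening: 0.272
finger_force: 30.0
```

Emit:
send_rows([
  {"x": 0, "y": 0, "z": 0, "rx": 0, "ry": 0, "rz": -0.147, "jaw": 1.6},
  {"x": 0, "y": 0, "z": 0, "rx": 0, "ry": 0, "rz": -0.147, "jaw": 1.6},
  {"x": 0, "y": 0, "z": 0, "rx": 0, "ry": 0, "rz": -0.147, "jaw": 1.6},
  {"x": 0, "y": 0, "z": 0, "rx": 0, "ry": 0, "rz": -0.147, "jaw": 1.6},
  {"x": 0, "y": 0, "z": 0, "rx": 0, "ry": 0, "rz": -0.147, "jaw": 1.6},
])

```text
clock: 25.5
tool_pos: [0.5313, -0.3113, 0.2136]
eef_rot: [0.703, 0.711, -0.0, -0.002]
contact_force: [-0.3, -0.2, -1.7]
opening: 0.268
finger_force: 30.0
```

Emit:
send_rows([
  {"x": 0, "y": 0, "z": 0, "rx": 0, "ry": 0, "rz": -0.147, "jaw": 1.6},
  {"x": 0, "y": 0, "z": 0, "rx": 0, "ry": 0, "rz": -0.147, "jaw": 1.6},
  {"x": 0, "y": 0, "z": 0, "rx": 0, "ry": 0, "rz": 0, "jaw": 1.6},
  {"x": 0, "y": 0, "z": 0, "rx": 0, "ry": 0, "rz": 0, "jaw": 1.6},
  {"x": 0, "y": 0, "z": 0, "rx": 0, "ry": 0, "rz": 0, "jaw": 1.6},
])

```text
clock: 26.0
tool_pos: [0.5323, -0.3124, 0.2136]
eef_rot: [0.595, 0.804, -0.0, -0.001]
contact_force: [-0.4, 0.3, -1.8]
opening: 0.268
finger_force: 30.0
```

Run:
```python
from h import *
goto(.5403,-.2432,.29,.162)
s=cam('scene')
im=s['img'];u,v=proj(s,(.5332,-.3129,.08));u=int(u);v=int(v)
cv2.imwrite('pics/g7.png',cv2.resize(im[v-60:v+50,u-60:u+60,::-1],None,fx=5,fy=5,interpolation=cv2.INTER_CUBIC))
```

```text
t 26.0 pos [ 0.5323 -0.3124  0.2136] open 0.26822563298325247 F [-0.4  0.3 -1.8] ff 29.995397860184312 
 [[-0.292, 0.956, -0.001], [0.956, 0.292, 0.001], [0.001, -0.001, -1.0]] q [ 0.46  0.72 -0.01  1.63  0.01  0.79  0.74]
curyawY 0.2962 rz 0.0062; then x 6.40 y 2.75 cm; z 5.16 cm; tilt fix rx -0.0009 ry -0.0010
```

View pics/g7.png

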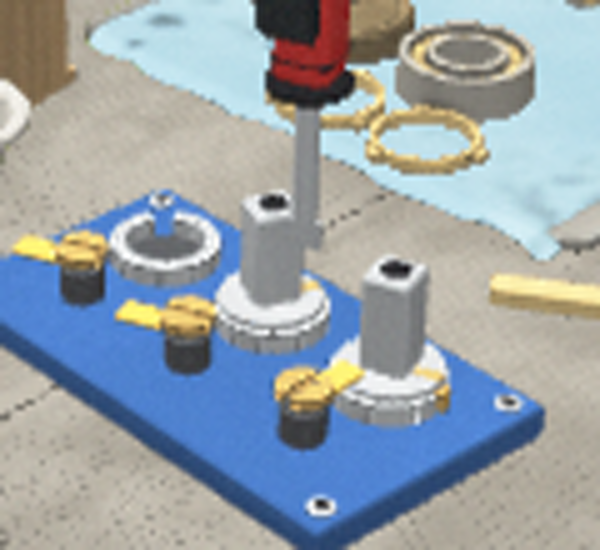

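Lock 3's tab lies over the flange. Go on to lock 2.

Emit:
send_rows([
  {"x": 3.2, "y": 1.37, "z": 0, "rx": 0, "ry": 0, "rz": 0, "jaw": 1.6},
  {"x": 3.2, "y": 1.38, "z": 0, "rx": 0, "ry": 0, "rz": 0, "jaw": 1.6},
  {"x": 0, "y": 0, "z": 3, "rx": 0, "ry": 0, "rz": 0, "jaw": 1.6},
  {"x": 0, "y": 0, "z": 2.1, "rx": 0, "ry": 0, "rz": 0, "jaw": 1.6},
  {"x": 0, "y": 0, "z": 0, "rx": 0, "ry": 0, "rz": 0, "jaw": 1.6},
])

```text
clock: 26.55
tool_pos: [0.5383, -0.2424, 0.1603]
eef_rot: [0.594, 0.804, -0.001, -0.003]
contact_force: [-0.3, -0.0, -2.0]
opening: 0.269
finger_force: 30.0
```

Emit:
send_rows([
  {"x": 0, "y": 0, "z": 0, "rx": 0, "ry": 0, "rz": 0, "jaw": 1.6},
  {"x": 0, "y": 0, "z": 0, "rx": 0, "ry": 0, "rz": 0, "jaw": 1.6},
  {"x": 0, "y": 0, "z": 0, "rx": 0, "ry": 0, "rz": 0, "jaw": 1.6},
  {"x": 0, "y": 0, "z": 0, "rx": 0, "ry": 0, "rz": 0, "jaw": 1.6},
  {"x": 0, "y": 0, "z": 0, "rx": 0, "ry": 0, "rz": 0, "jaw": 1.6},
])

```text
clock: 27.05
tool_pos: [0.5404, -0.2439, 0.1632]
eef_rot: [0.594, 0.804, 0.0, 0.0]
contact_force: [0.5, -0.5, -0.9]
opening: 0.27
finger_force: 30.0
```

Emit:
send_rows([
  {"x": 0, "y": 0, "z": 0, "rx": 0, "ry": 0, "rz": 0, "jaw": 1.6},
  {"x": 0, "y": 0, "z": 0, "rx": 0, "ry": 0, "rz": 0, "jaw": 1.6},
  {"x": 0, "y": 0, "z": 0, "rx": 0, "ry": 0, "rz": 0, "jaw": 1.6},
  {"x": 0, "y": 0, "z": 0, "rx": 0, "ry": 0, "rz": 0, "jaw": 1.6},
  {"x": 0, "y": 0, "z": 0, "rx": 0, "ry": 0, "rz": 0, "jaw": 1.6},
])

```text
clock: 27.55
tool_pos: [0.5402, -0.2437, 0.1626]
eef_rot: [0.594, 0.804, 0.0, -0.0]
contact_force: [0.8, 0.7, -1.3]
opening: 0.275
finger_force: 30.0
```

Run:
```python
from h import *
goto(.5403,-.2432,.29,.1445)
```

```text
t 27.55 pos [ 0.5402 -0.2437  0.1626] open 0.27465985424693207 F [ 0.8  0.7 -1.3] ff 29.99533958500251 
 [[-0.294, 0.956, -0.0], [0.956, 0.294, 0.0], [0.0, -0.0, -1.0]] q [ 0.35  0.76 -0.01  1.75  0.01  0.63  0.64]
curyawY 0.2981 rz 0.0081; then x 0.04 y 0.03 cm; z 1.81 cm; tilt fix rx -0.0000 ry -0.0001
```

Emit:
send_rows([
  {"x": 0, "y": 0, "z": 0.8, "rx": 0, "ry": 0, "rz": 0, "jaw": 1.6},
  {"x": 0, "y": 0, "z": 0.3, "rx": 0, "ry": 0, "rz": 0, "jaw": 1.6},
  {"x": 0, "y": 0, "z": 0.25, "rx": 0, "ry": 0, "rz": 0, "jaw": 1.6},
  {"x": 0, "y": 0, "z": 0.2, "rx": 0, "ry": 0, "rz": 0, "jaw": 1.6},
  {"x": 0, "y": 0, "z": 0.15, "rx": 0, "ry": 0, "rz": 0, "jaw": 1.6},
])

```text
clock: 28.05
tool_pos: [0.5402, -0.2437, 0.1454]
eef_rot: [0.594, 0.804, 0.0, -0.0]
contact_force: [0.6, 1.1, -1.2]
opening: 0.272
finger_force: 30.0
```

Emit:
send_rows([
  {"x": 0, "y": 0, "z": 0.1, "rx": 0, "ry": 0, "rz": 0, "jaw": 1.6},
  {"x": 0, "y": 0, "z": 0.1, "rx": 0, "ry": 0, "rz": 0, "jaw": 1.6},
  {"x": 0, "y": 0, "z": 0, "rx": 0, "ry": 0, "rz": 0, "jaw": 1.6},
  {"x": 0, "y": 0, "z": 0, "rx": 0, "ry": 0, "rz": 0, "jaw": 1.6},
  {"x": 0, "y": 0, "z": 0, "rx": 0, "ry": 0, "rz": 0, "jaw": 1.6},
])

```text
clock: 28.55
tool_pos: [0.5402, -0.2437, 0.1445]
eef_rot: [0.594, 0.804, 0.0, 0.0]
contact_force: [-1.5, 0.8, 5.6]
opening: 0.268
finger_force: 30.0
```

Run:
```python
from h import *
goto(.5403,-.2432,.29,.1445)
```

```text
t 28.55 pos [ 0.5402 -0.2437  0.1445] open 0.26786473701129637 F [-1.5  0.8  5.6] ff 29.99472173396498 
 [[-0.293, 0.956, 0.0], [0.956, 0.293, -0.0], [-0.0, 0.0, -1.0]] q [ 0.35  0.78 -0.01  1.76  0.01  0.59  0.64]
curyawY 0.2979 rz 0.0079; then x 0.05 y 0.02 cm; z 0.00 cm; tilt fix rx 0.0004 ry 0.0003
```

The blade is seated in slot 2. Turn it the same way.

Emit:
send_rows([
  {"x": 0, "y": 0, "z": 0, "rx": 0, "ry": 0, "rz": 0.12, "jaw": 1.6},
  {"x": 0, "y": 0, "z": 0, "rx": 0, "ry": 0, "rz": 0.12, "jaw": 1.6},
  {"x": 0, "y": 0, "z": 0, "rx": 0, "ry": 0, "rz": 0.12, "jaw": 1.6},
  {"x": 0, "y": 0, "z": 0, "rx": 0, "ry": 0, "rz": 0.12, "jaw": 1.6},
  {"x": 0, "y": 0, "z": 0, "rx": 0, "ry": 0, "rz": 0.12, "jaw": 1.6},
])

```text
clock: 29.05
tool_pos: [0.5411, -0.244, 0.1445]
eef_rot: [0.807, 0.591, 0.001, 0.001]
contact_force: [-0.7, 0.0, 3.2]
opening: 0.268
finger_force: 30.0
```

Emit:
send_rows([
  {"x": 0, "y": 0, "z": 0, "rx": 0, "ry": 0, "rz": 0.12, "jaw": 1.6},
  {"x": 0, "y": 0, "z": 0, "rx": 0, "ry": 0, "rz": 0.12, "jaw": 1.6},
  {"x": 0, "y": 0, "z": 0, "rx": 0, "ry": 0, "rz": 0.12, "jaw": 1.6},
  {"x": 0, "y": 0, "z": 0, "rx": 0, "ry": 0, "rz": 0.12, "jaw": 1.6},
  {"x": 0, "y": 0, "z": 0, "rx": 0, "ry": 0, "rz": 0.12, "jaw": 1.6},
])

```text
clock: 29.55
tool_pos: [0.5416, -0.2443, 0.1446]
eef_rot: [0.945, 0.326, 0.001, 0.001]
contact_force: [0.4, -1.7, 1.9]
opening: 0.267
finger_force: 30.0
```

Emit:
send_rows([
  {"x": 0, "y": -0.05, "z": 0, "rx": 0, "ry": 0, "rz": 0.12, "jaw": 1.6},
  {"x": 0, "y": 0, "z": 0, "rx": 0, "ry": 0, "rz": 0.12, "jaw": 1.6},
  {"x": 0, "y": 0, "z": 0, "rx": 0, "ry": 0, "rz": 0.12, "jaw": 1.6},
  {"x": 0, "y": 0, "z": 0, "rx": 0, "ry": 0, "rz": 0.12, "jaw": 1.6},
  {"x": 0, "y": 0, "z": 0, "rx": 0, "ry": 0, "rz": 0.12, "jaw": 1.6},
])

```text
clock: 30.05
tool_pos: [0.5416, -0.2447, 0.1446]
eef_rot: [0.999, 0.032, 0.002, 0.002]
contact_force: [0.8, -0.7, 0.3]
opening: 0.266
finger_force: 30.0
```

Emit:
send_rows([
  {"x": 0, "y": 0, "z": 0, "rx": 0, "ry": 0, "rz": 0.12, "jaw": 1.6},
  {"x": 0, "y": 0, "z": 0, "rx": 0, "ry": 0, "rz": 0.12, "jaw": 1.6},
  {"x": 0, "y": 0, "z": 0, "rx": 0, "ry": 0, "rz": 0.06, "jaw": 1.6},
  {"x": 0, "y": 0, "z": 0, "rx": 0, "ry": 0, "rz": 0, "jaw": 1.6},
  {"x": 0, "y": 0, "z": 0, "rx": 0, "ry": 0, "rz": 0, "jaw": 1.6},
])

```text
clock: 30.55
tool_pos: [0.5413, -0.2449, 0.1446]
eef_rot: [0.993, -0.115, 0.002, 0.002]
contact_force: [2.4, -2.8, 2.5]
opening: 0.271
finger_force: 30.0
```

Run:
```python
from h import *
goto(.5403,-.2432,None,.1445);print(get_state()['moment'])
```

```text
t 30.55 pos [ 0.5413 -0.2449  0.1446] open 0.27137162115207064 F [ 2.4 -2.8  2.5] ff 30.003749364987016 
 [[0.974, -0.228, 0.004], [-0.228, -0.974, -0.003], [0.004, 0.003, -1.0]] q [ 0.04  0.87  0.57  1.78 -0.69  0.7  -0.81]
curyawY -1.8005 rz -0.0000; then x -0.14 y -0.14 cm; z 0.01 cm; tilt fix rx 0.0025 ry -0.0042
[-0.94455791 -0.56590979  0.00941757]
```

Emit:
send_rows([
  {"x": 0, "y": 0, "z": -0.5, "rx": 0, "ry": 0, "rz": -0.04, "jaw": 1.6},
  {"x": 0, "y": 0, "z": -1.5, "rx": 0, "ry": 0, "rz": 0, "jaw": 1.6},
  {"x": 0, "y": 0, "z": -4, "rx": 0, "ry": 0, "rz": 0, "jaw": 1.6},
  {"x": 0, "y": 0, "z": -4, "rx": 0, "ry": 0, "rz": -0.14, "jaw": 1.6},
  {"x": 0, "y": 0, "z": 0, "rx": 0, "ry": 0, "rz": -0.14, "jaw": 1.6},
])

```text
clock: 31.05
tool_pos: [0.5411, -0.244, 0.2491]
eef_rot: [0.999, 0.048, 0.003, 0.001]
contact_force: [1.2, -0.5, -1.9]
opening: 0.269
finger_force: 30.0
```

Emit:
send_rows([
  {"x": 0, "y": 0, "z": 0, "rx": 0, "ry": 0, "rz": -0.14, "jaw": 1.6},
  {"x": 0, "y": 0, "z": 0, "rx": 0, "ry": 0, "rz": -0.14, "jaw": 1.6},
  {"x": 0, "y": 0, "z": 0, "rx": 0, "ry": 0, "rz": -0.14, "jaw": 1.6},
  {"x": 0, "y": 0, "z": 0, "rx": 0, "ry": 0, "rz": -0.14, "jaw": 1.6},
  {"x": 0, "y": 0, "z": 0, "rx": 0, "ry": 0, "rz": -0.14, "jaw": 1.6},
])

```text
clock: 31.55
tool_pos: [0.5386, -0.2417, 0.2441]
eef_rot: [0.922, 0.387, -0.001, -0.002]
contact_force: [0.3, -0.2, -1.8]
opening: 0.271
finger_force: 30.0
```

Emit:
send_rows([
  {"x": 0, "y": 0, "z": 0, "rx": 0, "ry": 0, "rz": -0.14, "jaw": 1.6},
  {"x": 0, "y": 0, "z": 0, "rx": 0, "ry": 0, "rz": -0.14, "jaw": 1.6},
  {"x": 0, "y": 0, "z": 0, "rx": 0, "ry": 0, "rz": -0.14, "jaw": 1.6},
  {"x": 0, "y": 0, "z": 0, "rx": 0, "ry": 0, "rz": -0.14, "jaw": 1.6},
  {"x": 0, "y": 0, "z": 0, "rx": 0, "ry": 0, "rz": -0.14, "jaw": 1.6},
])

```text
clock: 32.05
tool_pos: [0.5384, -0.2419, 0.2441]
eef_rot: [0.733, 0.68, -0.001, -0.002]
contact_force: [-0.8, -0.9, -1.6]
opening: 0.271
finger_force: 30.0
```

Emit:
send_rows([
  {"x": 0, "y": 0, "z": 0, "rx": 0, "ry": 0, "rz": -0.14, "jaw": 1.6},
  {"x": 0, "y": 0, "z": 0, "rx": 0, "ry": 0, "rz": -0.14, "jaw": 1.6},
  {"x": 0, "y": 0, "z": 0, "rx": 0, "ry": 0, "rz": -0.14, "jaw": 1.6},
  {"x": 0, "y": 0, "z": 0, "rx": 0, "ry": 0, "rz": -0.14, "jaw": 1.6},
  {"x": 0, "y": 0, "z": 0, "rx": 0, "ry": 0, "rz": 0, "jaw": 1.6},
])

```text
clock: 32.55
tool_pos: [0.5385, -0.2425, 0.2441]
eef_rot: [0.519, 0.855, 0.0, -0.001]
contact_force: [-0.6, 0.1, -0.5]
opening: 0.269
finger_force: 30.0
```

Run:
```python
from h import *
goto(.666,.0215,.48,.122)
s=cam('scene')
im=s['img'];u,v=proj(s,(.5332,-.2629,.07));u=int(u);v=int(v)
cv2.imwrite('pics/g8.png',cv2.resize(im[v-60:v+50,u-60:u+60,::-1],None,fx=5,fy=5,interpolation=cv2.INTER_CUBIC))
```

```text
t 32.55 pos [ 0.5385 -0.2425  0.2441] open 0.26901695894471767 F [-0.6  0.1 -0.5] ff 29.994110707193613 
 [[-0.461, 0.887, -0.003], [0.887, 0.461, 0.002], [0.003, -0.002, -1.0]] q [ 0.34  0.65  0.    1.68 -0.    0.81  0.83]
curyawY 0.4794 rz -0.0006; then x 17.53 y 23.49 cm; z 12.21 cm; tilt fix rx -0.0016 ry -0.0026
```

View pics/g8.png

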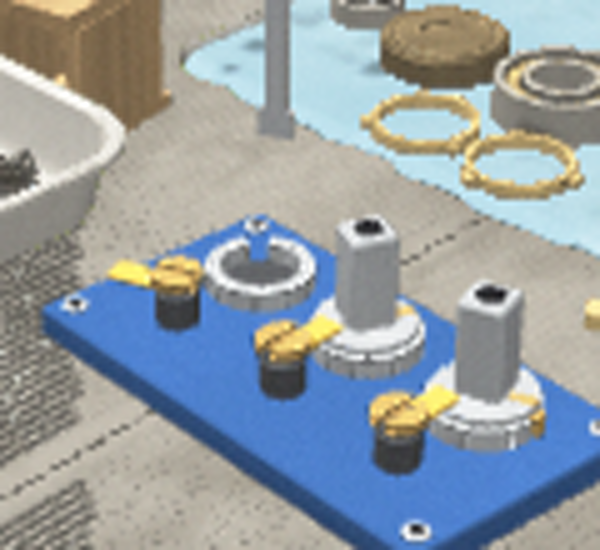

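Both tabs lie over their flanges and lock 1 is open. Return the driver.

Emit:
send_rows([
  {"x": 2.5, "y": 3.36, "z": 0, "rx": 0, "ry": 0, "rz": 0, "jaw": 1.6},
  {"x": 2.5, "y": 3.36, "z": 0, "rx": 0, "ry": 0, "rz": 0, "jaw": 1.6},
  {"x": 2.5, "y": 3.36, "z": 0, "rx": 0, "ry": 0, "rz": 0, "jaw": 1.6},
  {"x": 2.5, "y": 3.36, "z": 0, "rx": 0, "ry": 0, "rz": 0, "jaw": 1.6},
  {"x": 2.5, "y": 3.36, "z": 0, "rx": 0, "ry": 0, "rz": 0, "jaw": 1.6},
])

```text
clock: 33.1
tool_pos: [0.6313, -0.053, 0.2439]
eef_rot: [0.521, 0.854, -0.0, -0.001]
contact_force: [1.0, -0.6, -1.0]
opening: 0.274
finger_force: 30.0
```

Emit:
send_rows([
  {"x": 2.5, "y": 3.36, "z": 0, "rx": 0, "ry": 0, "rz": 0, "jaw": 1.6},
  {"x": 2.5, "y": 3.33, "z": 0, "rx": 0, "ry": 0, "rz": 0, "jaw": 1.6},
  {"x": 0, "y": 0, "z": 0, "rx": 0, "ry": 0, "rz": 0, "jaw": 1.6},
  {"x": 0, "y": 0, "z": 0, "rx": 0, "ry": 0, "rz": 0, "jaw": 1.6},
  {"x": 0, "y": 0, "z": 0, "rx": 0, "ry": 0, "rz": 0, "jaw": 1.6},
])

```text
clock: 33.6
tool_pos: [0.667, 0.0185, 0.2437]
eef_rot: [0.521, 0.854, -0.001, -0.0]
contact_force: [-0.6, -0.2, -1.7]
opening: 0.271
finger_force: 30.0
```

Emit:
send_rows([
  {"x": 0, "y": 0, "z": 0, "rx": 0, "ry": 0, "rz": 0, "jaw": 1.6},
  {"x": 0, "y": 0, "z": 0, "rx": 0, "ry": 0, "rz": 0, "jaw": 1.6},
  {"x": 0, "y": 0, "z": 0, "rx": 0, "ry": 0, "rz": 0, "jaw": 1.6},
  {"x": 0, "y": 0, "z": 0, "rx": 0, "ry": 0, "rz": 0, "jaw": 1.6},
  {"x": 0, "y": 0, "z": 0, "rx": 0, "ry": 0, "rz": 0, "jaw": 1.6},
])

```text
clock: 34.1
tool_pos: [0.6679, 0.02, 0.2437]
eef_rot: [0.52, 0.854, 0.0, -0.0]
contact_force: [0.6, -0.6, -1.9]
opening: 0.27
finger_force: 30.0
```

Run:
```python
from h import *
goto(.666,.0218,.48,.122)
```

```text
t 34.1 pos [0.6679 0.02   0.2437] open 0.27044461569657735 F [ 0.6 -0.6 -1.9] ff 29.995358353480697 
 [[-0.46, 0.888, -0.0], [0.888, 0.46, 0.0], [0.0, 0.0, -1.0]] q [-0.12  0.75  0.05  1.44 -0.04  0.95  0.41]
curyawY 0.4777 rz -0.0023; then x 0.25 y -0.08 cm; z 12.17 cm; tilt fix rx 0.0000 ry -0.0002
```

Emit:
send_rows([
  {"x": 0.2, "y": -0.08, "z": 3, "rx": 0, "ry": 0, "rz": 0, "jaw": 1.6},
  {"x": 0, "y": 0, "z": 2, "rx": 0, "ry": 0, "rz": 0, "jaw": 1.6},
  {"x": 0, "y": 0, "z": 2, "rx": 0, "ry": 0, "rz": 0, "jaw": 1.6},
  {"x": 0, "y": 0, "z": 2, "rx": 0, "ry": 0, "rz": 0, "jaw": 1.6},
  {"x": 0, "y": 0, "z": 2, "rx": 0, "ry": 0, "rz": 0, "jaw": 1.6},
])

```text
clock: 34.6
tool_pos: [0.6664, 0.0216, 0.133]
eef_rot: [0.52, 0.854, 0.0, 0.0]
contact_force: [0.2, 0.4, -2.5]
opening: 0.271
finger_force: 30.0
```

Emit:
send_rows([
  {"x": 0, "y": 0, "z": 0.4, "rx": 0, "ry": 0, "rz": 0, "jaw": 1.6},
  {"x": 0, "y": 0, "z": 0.3, "rx": 0, "ry": 0, "rz": 0, "jaw": 1.6},
  {"x": 0, "y": 0, "z": 0.2, "rx": 0, "ry": 0, "rz": 0, "jaw": 1.6},
  {"x": 0, "y": 0, "z": 0.1, "rx": 0, "ry": 0, "rz": 0, "jaw": 1.6},
  {"x": 0, "y": 0, "z": 0, "rx": 0, "ry": 0, "rz": 0, "jaw": 1.6},
])

```text
clock: 35.1
tool_pos: [0.6667, 0.0216, 0.1244]
eef_rot: [0.52, 0.854, 0.0, 0.0]
contact_force: [0.6, -0.1, -0.9]
opening: 0.271
finger_force: 30.0
```

Run:
```python
from h import *
goto(.666,.0218,.48,.122)
```

```text
t 35.1 pos [0.6667 0.0216 0.1244] open 0.2705110073125934 F [ 0.6 -0.1 -0.9] ff 29.995357543230057 
 [[-0.46, 0.888, 0.001], [0.888, 0.46, 0.0], [-0.0, 0.001, -1.0]] q [-0.12  0.89  0.03  1.53 -0.04  0.71  0.41]
curyawY 0.4779 rz -0.0021; then x 0.05 y -0.06 cm; z 0.24 cm; tilt fix rx 0.0012 ry 0.0004
```

Emit:
send_rows([
  {"x": 0, "y": 0, "z": 0.1, "rx": 0, "ry": 0, "rz": 0, "jaw": 1.6},
  {"x": 0, "y": 0, "z": 0.05, "rx": 0, "ry": 0, "rz": 0, "jaw": 1.6},
  {"x": 0, "y": 0, "z": 0, "rx": 0, "ry": 0, "rz": 0, "jaw": 1.6},
  {"x": 0, "y": 0, "z": 0, "rx": 0, "ry": 0, "rz": 0, "jaw": 1.6},
  {"x": 0, "y": 0, "z": 0, "rx": 0, "ry": 0, "rz": 0, "jaw": 1.6},
])

```text
clock: 35.6
tool_pos: [0.6668, 0.0216, 0.1237]
eef_rot: [0.52, 0.854, 0.0, 0.001]
contact_force: [-2.2, 0.1, 5.1]
opening: 0.272
finger_force: 30.0
```

Emit:
send_rows([
  {"x": 0, "y": 0, "z": 0, "rx": 0, "ry": 0, "rz": 0, "jaw": 3},
  {"x": 0, "y": 0, "z": 0, "rx": 0, "ry": 0, "rz": 0, "jaw": 4},
  {"x": 0, "y": 0, "z": 0, "rx": 0, "ry": 0, "rz": 0, "jaw": 5},
  {"x": 0, "y": 0, "z": 0, "rx": 0, "ry": 0, "rz": 0, "jaw": 5},
  {"x": 0, "y": 0, "z": 0, "rx": 0, "ry": 0, "rz": 0, "jaw": 5},
])

```text
clock: 36.1
tool_pos: [0.6663, 0.0216, 0.1221]
eef_rot: [0.52, 0.854, -0.0, -0.0]
contact_force: [-0.3, -1.1, 0.8]
opening: 0.565
finger_force: 0.0
```

Emit:
send_rows([
  {"x": 0, "y": 0, "z": -2, "rx": 0, "ry": 0, "rz": 0, "jaw": 5},
  {"x": 0, "y": 0, "z": -4, "rx": 0, "ry": 0, "rz": 0, "jaw": 5},
  {"x": 0, "y": 0, "z": -4, "rx": 0, "ry": 0, "rz": 0, "jaw": 5},
  {"x": 0, "y": 0, "z": -3, "rx": 0, "ry": 0, "rz": 0, "jaw": 5},
  {"x": -3, "y": -3, "z": 0, "rx": 0, "ry": 0, "rz": 0, "jaw": 5},
])

```text
clock: 36.6
tool_pos: [0.6579, -0.0109, 0.2571]
eef_rot: [0.515, 0.857, 0.006, 0.003]
contact_force: [1.4, 0.3, -0.4]
opening: 0.569
finger_force: 0.0
```

Emit:
send_rows([
  {"x": -3, "y": -3, "z": 0, "rx": 0, "ry": 0, "rz": 0, "jaw": 5},
  {"x": -3, "y": -3, "z": 0, "rx": 0, "ry": 0, "rz": 0, "jaw": 5},
  {"x": -3, "y": -3, "z": 0, "rx": 0, "ry": 0, "rz": 0, "jaw": 5},
  {"x": 0, "y": 0, "z": 0, "rx": 0, "ry": 0, "rz": 0, "jaw": 5},
  {"x": 0, "y": 0, "z": 0, "rx": 0, "ry": 0, "rz": 0, "jaw": 5},
])

```text
clock: 37.1
tool_pos: [0.6145, -0.1416, 0.2522]
eef_rot: [0.521, 0.854, -0.0, -0.0]
contact_force: [1.4, 0.3, -0.2]
opening: 0.565
finger_force: 0.0
```

Run:
```python
from h import *
st();s=cam('scene')
cv2.imwrite('pics/g9.png',cv2.resize(s['img'][110:310,190:390,::-1],None,fx=3,fy=3,interpolation=cv2.INTER_CUBIC))
```

```text
t 37.1 pos [ 0.6145 -0.1416  0.2522] open 0.564656297292609 F [ 1.4  0.3 -0.2] ff 0.0 
 [[-0.457, 0.889, -0.0], [0.889, 0.457, -0.0], [-0.0, -0.0, -1.0]] q [ 0.14  0.69  0.03  1.55 -0.02  0.9   0.65]
```

View pics/g9.png

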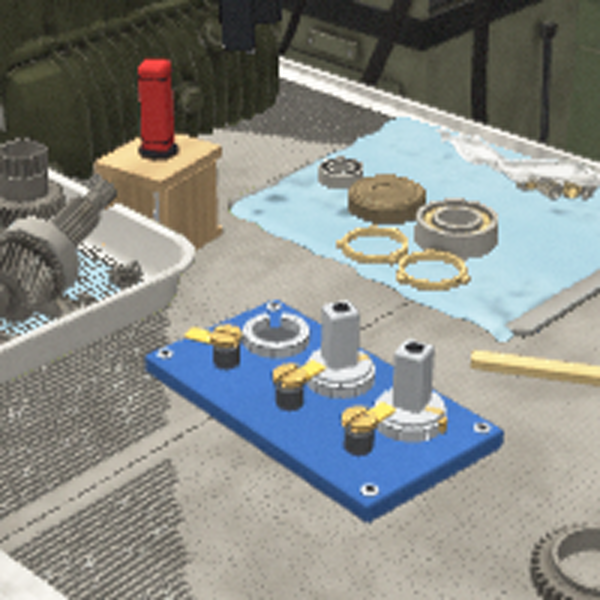

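The driver stands upright in its stand at (157,110). Both bushings are home and locked, lock 1 is open, and the arm is clear of everything.

```bash
python3 -c "
from plant import *
print(finish_job())"
```

```text
the job is handed in; nothing more can be done
None
```

Job handed in after 37 s on the robot clock: both bushings present (no third was on the table) are fitted home in sockets 2 and 3 and locked, lock 1 is left open, and the screwdriver is back upright in its stand. The last picture showed all of this, but the hand-in returned no verdict.

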